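# Fit the medium-spring pump cassette

## Task

The three look-alike pump cassettes in the rack have a light, a medium and a heavy spring under their white shoes. Find the medium one by feel, pressing the shoes about 5 mm down as they stand in the rack (never right down to the stop) and comparing how hard they push back; then lift the medium cassette out, set it down on the open bench and let go, take it again by its two flat ends and press it shoe-up between the two steel spring fingers of the clip until they snap over the barrel and it sits fully down. Leave the other two standing in the rack and do not disturb the things around.

Things in the scene. Friction and masses are not known exactly. Their poses are not given: they have to be found in the camera images.
- rack: fixed aluminium rack, 36 (x) x 222 (y) x 50 (z) mm, yaw up to 0.3 rad; origin: centre of its underside, on the bench. Four upright cheeks, 6 mm thick, 50 mm high, 72 mm apart along its y, form three bays centred at y = -72, 0, +72 mm, open to front and back (x). A sill 8 mm high, 30 mm deep (x) carries the cassettes
- cassette_a: pump cassette, one of three alike, loose, under 0.2 kg. Origin: centre of its underside. Grey horizontal barrel, 40 mm diameter, 60 mm long along its own y, axis 22 mm above the origin, two flat end faces at y = -30 and +30 mm; it stands on a flat keel 24 mm wide (x). On top a white sprung shoe 22 (x) x 44 (y) mm, its upper face 54 mm above the origin, 12 mm above the barrel
- cassette_b: same shape and size as cassette_a. The cassettes start in the rack's bays, y along the rack's y, 3 mm from the cheeks, so that there they can be taken only across the round sides. Which bay holds which spring changes from run to run
- cassette_c: same shape and size as cassette_a. A cassette fits the clip either way round
- shoe_a (a joint): how far the shoe of cassette_a is pressed in, m: 0 at rest, 0.010 at its stop. Resistance grows in proportion to depth
- shoe_b (a joint): the same for cassette_b. One of the three springs is light (0.5 N/mm: 2.5 N at 5 mm), one medium (1.3 N/mm: 6.5 N at 5 mm), one heavy (3 N/mm: 15 N at 5 mm); the names a, b, c do not tell which
- shoe_c (a joint): the same for cassette_c
- clip: fixed spring clip, base 96 (x) x 50 (y) x 6 mm, yaw up to 0.4 rad; origin: centre of its underside, on the bench. Two sprung steel fingers, 46 mm wide, stand at -x and +x. Their rounded lips, 50 mm above the bench, leave a gap of 33 mm; flared lead-ins above reach 65 mm height and 60 mm apart. A seated barrel lies along the clip's y; its flat ends stand out at the open -y and +y sides
- clip_seat (a point): centre of the top of the clip's seat block, 30 (x) x 54 (y) mm, 16 mm above the bench; a seated cassette has its origin here, y along the clip's y (either way round). Pressing it in takes roughly 10 to 20 N until the lips snap over the barrel's widest part
- timer: bystander: white bench timer, 62 x 62 x 20 mm, origin at the centre of its underside
- petri_dish: bystander: flat round glass dish, 70 mm diameter, 14 mm high, origin at the centre of its underside
- beaker_r: bystander: clear beaker, 67 mm diameter, 80 mm high, origin at the centre of its underside
- marker: bystander: marker pen lying on the bench, 132 mm long (its own y), 14 mm thick
- analyser: fixed: the big blue bench instrument right of the rack and clip, its top 260 mm above the bench; its left end face lies 230 mm from its origin along its own +y and spans -110 to +110 mm along its own x; pass above it or keep to its left

How it is judged:
By the outcome, as a careful person would: the job done as asked, in the order asked, and still so for the second after the job is handed in, with the robot touching nothing.
It also fails if it takes over 69 s, if anything falls off the work surface, if the arm or the gripper's body presses on something with over 40 N, if the wrist force passes 120 N, or if a joint passes its speed limit or range.

## Robot

A 6-joint arm with a two-finger parallel gripper is mounted at the origin on a cart in front of the work surface, level with it; the furniture and walls round the work are solid. World frame = base frame: x ahead of the robot, y to its left, z up, the work surface at z = 0. Lengths are in m, angles in rad, forces in N, time in s.
With the tool pointing down it reaches from about 0.325 to 0.775 m from the base axis. Payload 9.3 kg.
Tool frame: the origin (TCP) lies at the very end of the fingers, on their centre line; the grasp point (between the pads) lies 19 mm behind it (grip_depth is the distance from the TCP to the grasp point, in m); x points along the fingers, y is the direction in which the jaws open and shut, and the axes are right-handed (so a half turn about x gives the same grasp; the last joint's range is limited). The gripper opens to 85 mm and grips with 20 to 120 N. Pads are 22 mm wide; open, the fingers measure 114 mm over their backs; the gripper's body (76 mm by 85 mm) begins 54 mm behind the grasp point. The pads swing forward as they close: fully open they stand 13 mm farther back than shut.
Start: joints at [-1.403, 0.259, 0.021, 1.334, 0, 1.418], TCP at [0.173, -0.522, 0.208] pointing down, gripper open.
Joint ranges: [-3.04, 3.04], [-0.91, 1.82], [-1.04, 1.36], [-1.92, 1.95], [-1.52, 1.45], [-3.14, 3.14]. Speed limits (rad/s): [2.22, 2.22, 2.79, 3.14, 3.14, 3.14].

## Interface

Orientations are given as a unit quaternion [w, x, y, z].
In Python, from station import * gives the robot as it stands. The module is installed in compiled form; this text tells all that it offers.
- The arm moves only by the tool apply_moves, never from a script. Its argument "plan" is a list that holds one entry, the list of rows, each a list of 4 numbers: the shift along the tool's x, y, z in m, then the turn about the tool's x in degrees. In form: [[[x, y, z, spin], ...]]. A call has 1 to 8 rows; each row is the pose to reach, as a shift and turn from the pose commanded when the call began, along the tool's axes at that moment; what a row does not reach only later rows make up. A row lasts 1/10 s, in which the tool goes at most 50 mm and 8.59 degrees, less where a joint would pass 70% of its speed; a pose out of reach is approached as far as the arm can. A call with a gripper value outside its range is refused whole. "hand" is the finger opening in m, from 0 to 0.0854, set as the call begins (left out, the last holds). The fingers move at their own pace and stop on an object; "force" is the grip in N (left out, the last holds). Time passes only in rows, so rows that repeat a pose let the fingers close. It gives the time, the measured TCP pose, the force and the opening at its end, in the units of the state.
- get_state(): the state, without advancing time (a new reading comes with each control period).
- grab_frame(name): name is "side" or "top" or "wrist"; returns a dict with "pixels" (420x560x3 uint8, red, green, blue), "z_map" (420x560 float32, m along the optical axis (not along the pixel's ray), 0 where there is no reading), "intrinsics" (3x3 intrinsics, pixels), "R" (3x3) and "t" (3): a world point X has camera coordinates R X + t; the wrist camera has in their place "mount" (4x4, takes a point from camera to tool coordinates, whose origin is the TCP and whose axes are the tool frame's). Camera axes: x right, y down, z forward; pixel columns grow to the right and rows downward; lengths in m; the calibration is good to about 2 mm. The wrist camera is an equidistant fisheye: a pixel r from the principal point sees the ray r / f radians off the axis. A picture is of the moment at which its call begins: read the wrist's pose just before it.
- hand_in(): hands the job in, once; it reports no verdict.
The state is a dict: "t": time; "qpos": joint angles; "joint_velocities": joint speeds; "joint_torque": joint torques, N m; "tcp_pos": TCP position; "tool_rot": TCP orientation; "force": force on the tool from outside, world axes, zero at the start; "moment": the same for the moment, N m; "grip_width": finger opening in m.
Only numpy, scipy, OpenCV 4.12 (cv2) and the standard library are available. Lean on these libraries where they do the work, as an engineer would, in place of code of your own. Each camera call takes 0.05 s, during which the arm holds its last target.

## Working session

There is one attempt and no reset: what is moved stays moved. The work goes in short steps, Python scripts to look and compute and a tool call to move; the robot and the scene stay as the last step left them, time stands still between calls to the robot, and variables do not carry over. Pictures are saved under pics/ and viewed, and the job is handed in when it is done.

Besides the shell and the picture viewer there is one more tool, called after "Call:" by a JSON object that holds its "fn" and its "kwargs". apply_moves: Moves the arm, as the interface text tells. Its arguments: {"type":"object","properties":{"plan":{"type":"array","items":{"type":"array","items":{"type":"array","items":{"type":"number"}}}},"hand":{"type":"number"},"force":{"type":"number"}},"required":["plan"]}

```bash
mkdir -p pics
cat > h.py <<'E'
from station import *
import numpy as np, cv2
def save(n,name):
    f=grab_frame(n); cv2.imwrite('pics/'+name,f['pixels'][:,:,::-1]); np.savez('pics/'+name+'.npz',**f); return f
def world(f):
    K=f['intrinsics'];z=f['z_map'];v,u=np.mgrid[:z.shape[0],:z.shape[1]]
    P=np.stack([(u-K[0,2])/K[0,0]*z,(v-K[1,2])/K[1,1]*z,z],-1)
    return (P-f['t'])@f['R']
E
python3 - <<'E'
from h import *
print(get_state())
for n in('top','side'):
    f=save(n,n+'0.png'); print(n,f['R'],f['t'],f['intrinsics'])
E
```

```text
{'t': 0.0, 'qpos': array([-1.40262179e+00,  2.59186128e-01,  2.07311019e-02,  1.33370199e+00,
        8.19190169e-06,  1.41823240e+00]), 'joint_velocities': array([ 0.00067574, -0.00089016, -0.00046302,  0.00012634,  0.00094515,
       -0.00146126]), 'joint_torque': array([ 7.95572214e-05, -5.55642772e+01,  3.44528782e+01,  1.37216513e-02,
       -1.51962145e-04,  1.33597547e-05]), 'tcp_pos': array([ 0.17335873, -0.52162059,  0.20775742]), 'tool_rot': array([-0.11243162, -0.69803244, -0.11339378,  0.69803416]), 'force': array([-0.3521105 ,  0.22528599, -0.02952019]), 'moment': array([ 0.03864309, -0.01263564, -0.06305127]), 'grip_width': 0.08501538485057614}
top [[ 0.02124173 -0.99922808  0.03304607]
 [-0.99315013 -0.02488811 -0.11416391]
 [ 0.11489824 -0.03039466 -0.99291216]] [0.08138776 0.5929643  1.10309047] [[456.07180976   0.         277.9788187 ]
 [  0.         456.07180976 208.21109243]
 [  0.           0.           1.        ]]
side [[-9.41225107e-01 -3.37779138e-01 -7.42956910e-04]
 [-2.28618410e-01  6.38663679e-01 -7.34739632e-01]
 [ 2.48654219e-01 -6.91385535e-01 -6.78348819e-01]] [0.6006359  0.09472776 1.29354246] [[527.31857226   0.         282.46775439]
 [  0.         527.31857226 208.56831575]
 [  0.           0.           1.        ]]
```

View pics/top0.png

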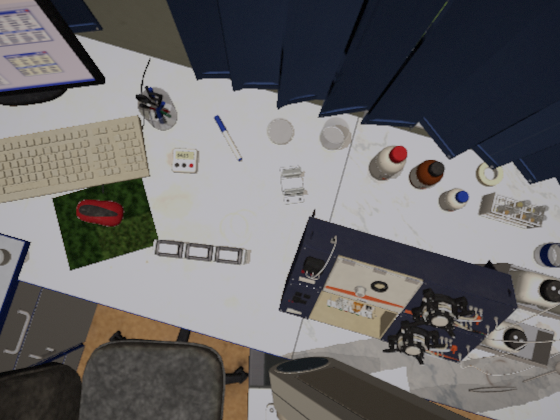

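View pics/side0.png

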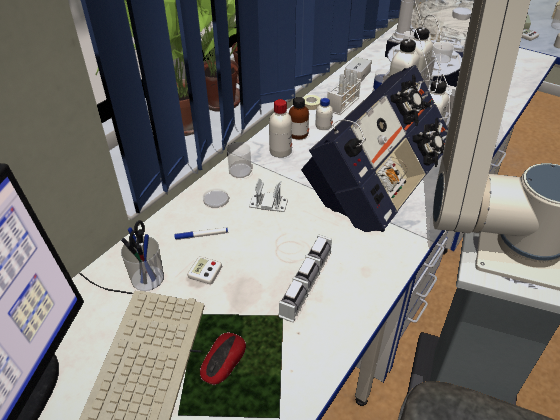

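The top view shows the rack at about (199,252), the clip at (292,184), the timer at (184,160), the marker at (228,138), the dish at (281,131) and the beaker at (335,135). The analyser is to the right, starting at u≈290. I'll zoom in and measure.

Run:
```python
from h import *
f=dict(np.load('pics/top0.png.npz')); W=world(f); np.set_printoptions(precision=4,suppress=True)
im=f['pixels'][:,:,::-1]
a=cv2.resize(im[225:275,140:260],None,fx=6,fy=6,interpolation=cv2.INTER_CUBIC)
b=cv2.resize(im[155:215,260:320],None,fx=5,fy=5,interpolation=cv2.INTER_CUBIC)
c=np.zeros((610,720,3),np.uint8);c[:300]=a;c[305:605,:300]=b
h=W[...,2]; hm=cv2.resize(np.clip(h*3500,0,255).astype(np.uint8)[155:275,140:330],None,fx=2,fy=2,interpolation=0)
c[305:545,320:700]=hm[:,:,None]
cv2.imwrite('pics/z0.png',c[:600])
for v in (240,246,252,258): print(v,h[v,150:256:3].round(3))
for v in range(164,206,3): print(v,h[v,276:312:2].round(3))
```

```text
240 [ 0.003 -0.     0.042  0.037  0.037  0.033 -0.004  0.002  0.002  0.001
  0.     0.001 -0.003 -0.002 -0.004 -0.002  0.    -0.003  0.005  0.003
  0.002 -0.     0.004 -0.002 -0.002  0.001 -0.002 -0.003 -0.003  0.002
  0.003  0.002 -0.001 -0.001  0.003  0.002]
246 [ 0.002  0.05   0.036  0.06   0.061  0.062  0.063  0.058  0.063  0.059
  0.05   0.049  0.037  0.052  0.047  0.048  0.041  0.042  0.042  0.036
  0.042  0.001  0.001  0.03  -0.001 -0.     0.003 -0.002 -0.001  0.001
  0.     0.001 -0.001 -0.001 -0.001 -0.001]
252 [ 0.     0.047  0.046  0.058  0.06   0.063  0.062  0.065  0.059  0.05
  0.049  0.051  0.052  0.062  0.064  0.065  0.06   0.062  0.063  0.05
  0.048  0.052  0.048  0.064  0.062  0.065  0.062  0.061  0.063  0.051
  0.047  0.049  0.004 -0.    -0.002  0.002]
258 [ 0.002  0.004 -0.002 -0.006  0.001 -0.002  0.003 -0.001 -0.002  0.006
  0.03  -0.001  0.036  0.043  0.039  0.044  0.045  0.043  0.043  0.051
  0.048  0.051  0.047  0.061  0.056  0.064  0.061  0.06   0.061  0.049
  0.05   0.053  0.002  0.001 -0.002 -0.001]
164 [-0.003 -0.003  0.003 -0.001  0.001 -0.001 -0.001  0. 
[... 1098 characters left out ...]
 0.058 -0.002  0.    -0.001 -0.   ]
191 [-0.004  0.001 -0.001  0.012  0.051  0.057  0.059  0.057  0.058  0.057
  0.063  0.066  0.062  0.065  0.003  0.001  0.002 -0.002]
194 [ 0.007  0.001 -0.001 -0.005  0.037  0.034  0.034  0.014  0.015  0.012
  0.015  0.01   0.011  0.002 -0.005 -0.001  0.002 -0.001]
197 [-0.     0.001  0.003 -0.002  0.002  0.005  0.004  0.005  0.007  0.003
  0.008  0.008  0.011  0.009 -0.002  0.002  0.001  0.   ]
200 [ 0.003 -0.001  0.     0.005  0.004  0.007  0.007  0.007  0.007  0.005
  0.006  0.005  0.004  0.007  0.001  0.001 -0.     0.003]
203 [-0.001  0.003 -0.004 -0.     0.007  0.002  0.002  0.005 -0.001  0.002
 -0.002  0.004  0.001  0.    -0.     0.004 -0.002  0.003]
```

View pics/z0.png

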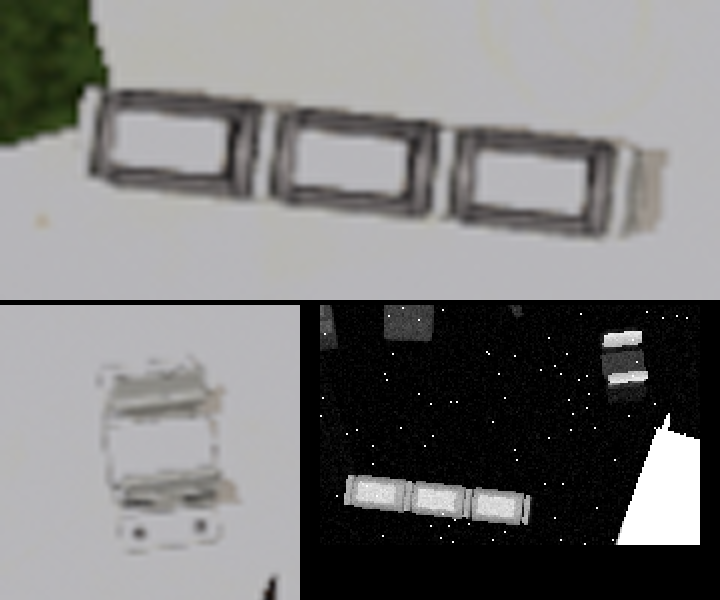

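```bash
cat >> h.py <<'E'
np.set_printoptions(precision=4,suppress=True)
def ray(f,uv,z):
    K=f['intrinsics'];uv=np.atleast_2d(uv).astype(float)
    d=np.c_[(uv[:,0]-K[0,2])/K[0,0],(uv[:,1]-K[1,2])/K[1,1],np.ones(len(uv))]@f['R']
    o=-f['R'].T@f['t']; return o+d*((z-o[2])/d[:,2])[:,None]
E
python3 - <<'E'
from h import *
for n in('top','side'):
    f=dict(np.load(f'pics/{n}0.png.npz')); W=world(f);h=W[...,2]
    def comps(m,z,amin,roi,name):
        mm=(m&(W[...,0]>roi[0])&(W[...,0]<roi[1])&(W[...,1]>roi[2])&(W[...,1]<roi[3])).astype(np.uint8)
        mm=cv2.medianBlur(mm,3)
        k,l,s,c=cv2.connectedComponentsWithStats(mm)
        for i in range(1,k):
            if s[i,4]<amin: continue
            v,u=np.nonzero(l==i); P=ray(f,np.c_[u,v],z)
            q=P[:,:2].astype(np.float32); r=cv2.minAreaRect(q)
            print(n,name,'n',s[i,4],'px',c[i].round(1),'mean',P.mean(0)[:2],'rect',np.round(r[0],4),np.round(r[1],4),round(r[2],2), 'depthmean',W[l==i].mean(0))
    # bench bias
    g=(abs(h)<.012)&(W[...,0]>.3)&(W[...,0]<.7)&(W[...,1]>-.1)&(W[...,1]<.35); print('bench',np.median(h[g]))
    R=(.3,.55,-.05,.4); C=(.4,.75,-.15,.12)
    comps((h>.056)&(h<.075),.062,30,R,'shoe')
    comps((h>.025)&(h<.075),.05,100,R,'rackall')
    comps((h>.04)&(h<.08),.058,15,C,'clipfinger')
    comps((h>.004)&(h<.08),.016,60,C,'clipall')
    comps((h>.1),.1,60,(.2,.75,-.4,.1),'analyser')
    comps((h>.006)&(h<.1),.01,60,(.45,.8,-.2,.4),'others')
E
```

```text
bench 0.00023343433867051825
top shoe n 169 px [167.5 248.4] mean [0.4845 0.3571] rect [0.4845 0.3569] [0.0439 0.0217] 84.13 depthmean [0.4842 0.3545 0.0742]
top shoe n 168 px [197.7 251.8] mean [0.4782 0.2853] rect [0.4781 0.2853] [0.0434 0.0217] 84.93 depthmean [0.4782 0.2853 0.062 ]
top shoe n 165 px [227.5 255.1] mean [0.4718 0.2142] rect [0.4718 0.2142] [0.0426 0.0218] 84.93 depthmean [0.4718 0.2142 0.0616]
top shoe n 205 px [296.3 307.7] mean [0.3515 0.0476] rect [0.3502 0.0477] [0.0793 0.0172] 76.68 depthmean [0.3522 0.048  0.0702]
top rackall n 1478 px [198.1 251.9] mean [0.4781 0.286 ] rect [0.4782 0.2854] [0.2223 0.0395] 84.9 depthmean [0.4781 0.2856 0.0519]
top rackall n 643 px [306.3 313. ] mean [0.3382 0.0224] rect [0.3377 0.0201] [0.1425 0.0277] 76.06 depthmean [0.3382 0.0221 0.0513]
top clipfinger n 78 px [374.  166.8] mean [ 0.6972 -0.1399] rect [ 0.6989 -0.1387] [0.0437 0.0149] 15.72 depthmean [ 0.6967 -0.1394  0.0599]
top clipfinger n 125 px [290.9 171.5] mean [0.6796 0.0659] rect [0.6796 0.0659] [0.0167 0.046 ] 8.79 depthmean [0.6777 0.0666 0.0672]
top clipfinger n
[... 4577 characters left out ...]
8] 41.07 depthmean [0.5005 0.0458 0.0672]
side others n 569 px [267.7 197.4] mean [0.6614 0.0524] rect [0.6612 0.0379] [0.0889 0.1166] 11.67 depthmean [0.6534 0.0724 0.0286]
side others n 176 px [206.4 231.7] mean [0.7593 0.2255] rect [0.7572 0.2239] [0.0978 0.0167] 30.49 depthmean [0.7529 0.2362 0.0224]
side others n 1609 px [304.7 276.9] mean [0.4825 0.2791] rect [0.4815 0.2708] [0.2599 0.0485] 85.33 depthmean [0.4731 0.3117 0.05  ]
side others n 87 px [160.  263.2] mean [0.8169 0.3569] rect [0.8168 0.357 ] [0.0074 0.0876] 37.2 depthmean [0.7825 0.3993 0.0678]
side others n 609 px [204.3 269.6] mean [0.7098 0.3396] rect [0.7099 0.3394] [0.0689 0.065 ] 88.97 depthmean [0.703  0.3503 0.0245]
```

```bash
cat >> h.py <<'E'
from scipy.spatial.transform import Rotation as Ro
def rot(s): 
    q=s['tool_rot']; return Ro.from_quat([q[1],q[2],q[3],q[0]])
def rel(*targets,base=None):
    """targets: (x,y,z,jawyaw_deg) -> rows from current measured pose"""
    s=get_state(); R=rot(s).as_matrix(); p=s['tcp_pos'] if base is None else np.array(base)
    jy=np.degrees(np.arctan2(R[1,1],R[0,1]))
    print('tcp',p,'jaw yaw',round(jy,2),'toolx',R[:,0],'q6',s['qpos'][5].round(3),'F',s['force'].round(2),'t',round(s['t'],2),'w',round(s['grip_width'],4))
    for t in targets:
        d=R.T@(np.array(t[:3])-p); a=(t[3]-jy+90)%180-90   # yaw change
        # spin about tool x (pointing down): yaw change = -spin
        print(t,'->',d.round(4),'spin',round(-a,2))
E
python3 - <<'E'
from h import *
rel((.173,-.522,.4,0),(.35,-.09,.4,-5.1),(.4718,.2142,.4,-5.1),(.4718,.2142,.1,84.9))
f=dict(np.load('pics/top0.png.npz')); W=world(f)
m=(W[...,0]>.1)&(W[...,0]<.6)&(W[...,1]>-.6)&(W[...,1]<.1)&(f['z_map']>0)
for y in np.arange(-.6,.11,.1): 
    for x in (.1,.2,.3,.4,.5):
        k=(abs(W[...,0]-x-.05)<.05)&(abs(W[...,1]-y)<.05)&(f['z_map']>0)
        print(round(np.percentile(W[k][:,2],99.5),3) if k.any() else None,end=' ')
    print(round(y,2))
# analyser left face near clip: highest points
k=(W[...,2]>.08)&(W[...,0]>.25)&(W[...,0]<.65)&(W[...,1]>-.05)&(W[...,1]<.15)
P=W[k]; 
for x in np.arange(.25,.65,.03):
    q=P[abs(P[:,0]-x)<.015]; print(round(x,2), q[:,1].max().round(3) if len(q)>3 else None)
E
```

```text
tcp [ 0.1734 -0.5217  0.2078] jaw yaw -71.62 toolx [-0.0002  0.0012 -1.    ] q6 1.418 F [ 0.28  0.11 -0.  ] t 0.1 w 0.0854
(0.173, -0.522, 0.4, 0) -> [-0.1922 -0.      0.0004] spin -71.62
(0.35, -0.09, 0.4, -5.1) -> [-0.1917 -0.3542 -0.3038] spin -66.52
(0.4718, 0.2142, 0.4, -5.1) -> [-0.1913 -0.6045 -0.5153] spin -66.52
(0.4718, 0.2142, 0.1, 84.9) -> [ 0.1087 -0.6041 -0.5152] spin 23.48
0.011 0.068 0.111 0.087 0.087 -0.6
0.016 0.076 0.249 0.273 0.107 -0.5
0.022 0.203 0.31 0.274 0.097 -0.4
0.006 0.148 0.255 0.236 0.056 -0.3
0.006 0.138 0.25 0.237 0.187 -0.2
0.006 0.553 0.187 0.237 0.207 -0.1
0.366 0.511 0.153 0.266 0.229 -0.0
0.333 0.352 0.118 0.225 0.006 0.1
0.25 -0.037
0.28 None
0.31 None
0.34 None
0.37 0.083
0.4 0.079
0.43 0.072
0.46 0.13
0.49 0.057
0.52 0.048
0.55 0.04
0.58 0.019
0.61 None
0.64 None
```

Call:
{"fn": "apply_moves", "kwargs": {"plan": [[[-0.19,0,0,0],[-0.19,0,0,0],[-0.19,0,0,0],[-0.19,0,0,0],[-0.19,-0.09,-0.075,-15],[-0.19,-0.18,-0.15,-30],[-0.19,-0.27,-0.225,-45],[-0.19,-0.354,-0.304,-45]]], "hand": 0.0, "force": 40}}

```text
t: 0.9
tcp_pos: [0.2477, -0.3344, 0.398]
tool_rot: [0.316, 0.633, 0.316, -0.633]
force: [1.2, -0.6, 0.4]
grip_width: -0.0001
```

Run:
```python
from h import *
rel((.35,-.09,.4,-5.1),(.4718,.2142,.3,-5.1))
print(get_state()['qpos'])
```

```text
tcp [ 0.2477 -0.3344  0.398 ] jaw yaw -36.94 toolx [-0.0001  0.0005 -1.    ] q6 1.08 F [ 1.21 -0.62  0.37] t 0.9 w -0.0001
(0.35, -0.09, 0.4, -5.1) -> [-0.0018 -0.0651 -0.2568] spin -31.84
(0.4718, 0.2142, 0.3, -5.1) -> [ 0.0983 -0.1505 -0.5732] spin -31.84
[-1.1357  0.0389  0.233   1.7654  0.0001  1.0797]
```

Call:
{"fn": "apply_moves", "kwargs": {"plan": [[[0,-0.06,-0.25,-32],[0,-0.06,-0.25,-32],[0,-0.06,-0.25,-32],[0,-0.06,-0.25,-32],[0,-0.06,-0.25,-32],[0,-0.06,-0.25,-32],[0,-0.15,-0.573,-32],[0,-0.15,-0.573,-32]]]}}

```text
t: 1.7
tcp_pos: [0.3882, -0.0073, 0.3982]
tool_rot: [-0.476, -0.523, -0.476, 0.523]
force: [0.8, -1.1, -0.9]
grip_width: -0.0004
```

Run:
```python
from h import *
rel((.4718,.2142,.4,-5.1),(.4718,.2142,.2,-5.1))
print(get_state()['qpos'])
```

```text
tcp [ 0.3882 -0.0073  0.3982] jaw yaw -5.42 toolx [-0.0002 -0.0002 -1.    ] q6 1.43 F [ 0.82 -1.13 -0.89] t 1.7 w -0.0004
(0.4718, 0.2142, 0.4, -5.1) -> [-0.0018  0.0624 -0.2284] spin -0.32
(0.4718, 0.2142, 0.2, -5.1) -> [ 0.1982  0.0624 -0.2285] spin -0.32
[-0.2356 -0.0102  0.1833  1.7644 -0.0003  1.4297]
```

Call:
{"fn": "apply_moves", "kwargs": {"plan": [[[0,0.0624,-0.2285,-0.3],[0,0.0624,-0.2285,-0.3],[0,0.0624,-0.2285,-0.3],[0,0.0624,-0.2285,-0.3],[0.1982,0.0624,-0.2285,-0.3],[0.1982,0.0624,-0.2285,-0.3],[0.1982,0.0624,-0.2285,-0.3],[0.1982,0.0624,-0.2285,-0.3]]]}}

```text
t: 2.5
tcp_pos: [0.4708, 0.2135, 0.1995]
tool_rot: [-0.478, -0.521, -0.478, 0.521]
force: [0.4, -0.1, -0.1]
grip_width: -0.0
```

Run:
```python
from h import *
rel((.4718,.2142,.07,-5.1))
s=get_state();f=save('wrist','w1.png'); print(f['mount'],f['intrinsics']); np.save('pics/w1pose.npy',np.r_[s['tcp_pos'],s['tool_rot']])
```

```text
tcp [0.4708 0.2135 0.1995] jaw yaw -4.95 toolx [-0.0002 -0.0002 -1.    ] q6 1.921 F [ 0.43 -0.12 -0.07] t 2.5 w -0.0
(0.4718, 0.2142, 0.07, -5.1) -> [ 0.1295  0.001  -0.0008] spin 0.15
[[ 0.0005 -0.3234  0.9463 -0.1664]
 [ 1.      0.0006 -0.0003  0.0007]
 [-0.0004  0.9463  0.3234 -0.0837]
 [ 0.      0.      0.      1.    ]] [[325.1923   0.     281.4143]
 [  0.     325.1923 205.8434]
 [  0.       0.       1.    ]]
```

View pics/w1.png

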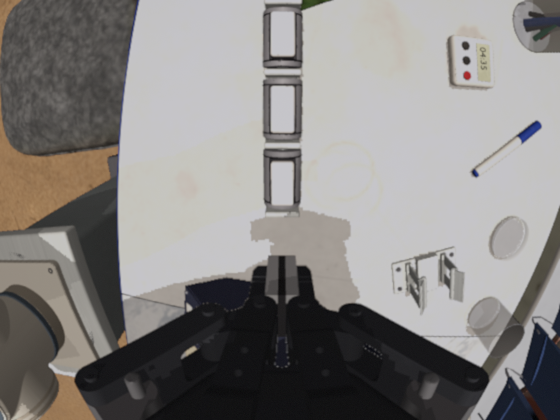

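The wrist view shows the shoes in line with the fingers at (282,185), (283,110) and (283,35), with the clip at (430,275). I'll cross-check the positions from here.

```bash
cat >> h.py <<'E'
def wcast(f,pose,uv,z):
    K=f['intrinsics'];uv=np.atleast_2d(uv).astype(float)
    x=(uv-[K[0,2],K[1,2]])/K[0,0]; th=np.hypot(x[:,0],x[:,1]); 
    d=np.c_[x*(np.sin(th)/np.maximum(th,1e-9))[:,None],np.cos(th)]
    q=pose[3:];R=Ro.from_quat([q[1],q[2],q[3],q[0]]).as_matrix();M=f['mount']
    d=d@M[:3,:3].T@R.T; o=R@M[:3,3]+pose[:3]
    return o+d*((z-o[2])/d[:,2])[:,None]
E
python3 - <<'E'
from h import *
f=dict(np.load('pics/w1.png.npz'));pose=np.load('pics/w1pose.npy')
im=f['pixels']; hsv=cv2.cvtColor(im,cv2.COLOR_RGB2HSV)
g=cv2.cvtColor(im,cv2.COLOR_RGB2GRAY)
m=((g>175)).astype(np.uint8); m[:, :262]=0;m[:,304:]=0;m[225:]=0
k,l,s,c=cv2.connectedComponentsWithStats(m,connectivity=4)
for i in range(1,k):
    if s[i,4]<300: continue
    v,u=np.nonzero(l==i);P=wcast(f,pose,np.c_[u,v],.062)[:,:2]
    r=cv2.minAreaRect(P.astype(np.float32)); print(s[i],np.round(r[0],4),np.round(r[1],4),r[2])
cv2.imwrite('pics/w1z.png',cv2.resize(im[230:330,370:500,::-1],None,fx=6,fy=6,interpolation=cv2.INTER_CUBIC))
E
```

```text
[271  12  23  44 996] [0.4844 0.3587] [0.042  0.0201] 85.10320281982422
[262  76  42 142 620] [0.4746 0.2499] [0.1366 0.041 ] 85.83186340332031
[ 271   86   23   46 1042] [0.4782 0.2877] [0.0422 0.0205] 85.09539031982422
[271 162  22  43 906] [0.4717 0.2162] [0.0422 0.0201] 85.59246063232422
```

View pics/w1z.png

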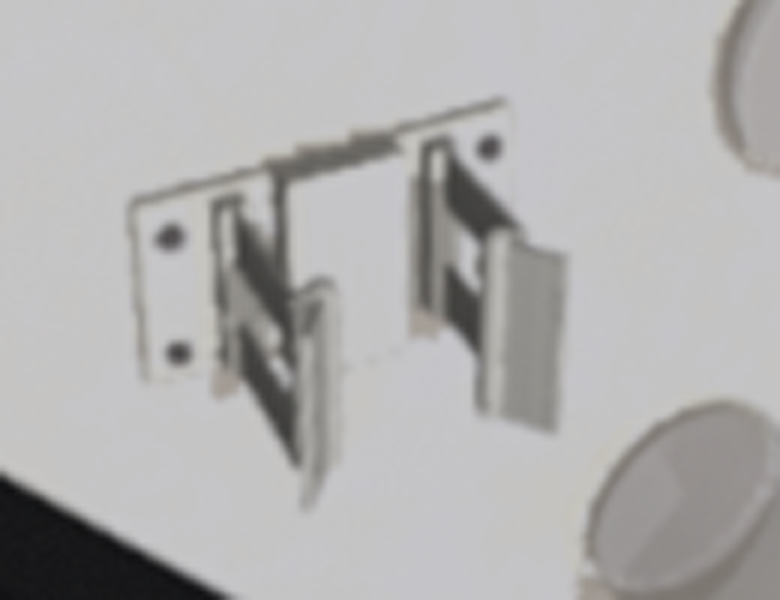

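Call:
{"fn": "apply_moves", "kwargs": {"plan": [[[0.05,-0.0008,-0.0018,0.15],[0.1,-0.0008,-0.0018,0.15],[0.125,-0.0008,-0.0018,0.15],[0.1345,-0.0008,-0.0018,0.15],[0.1345,-0.0008,-0.0018,0.15],[0.1345,-0.0008,-0.0018,0.15]]]}}

```text
t: 3.15
tcp_pos: [0.4715, 0.2156, 0.069]
tool_rot: [0.478, 0.522, 0.477, -0.521]
force: [-0.8, 1.4, 0.3]
grip_width: 0.0002
```

Call:
{"fn": "apply_moves", "kwargs": {"plan": [[[0.003,0,0,0],[0.003,0,0,0],[0.003,0,0,0]]]}}

```text
t: 3.45
tcp_pos: [0.4706, 0.2156, 0.0649]
tool_rot: [0.477, 0.522, 0.477, -0.521]
force: [0.4, -0.3, -0.0]
grip_width: -0.0001
```

Call:
{"fn": "apply_moves", "kwargs": {"plan": [[[0.002,0,0,0],[0.002,0,0,0],[0.002,0,0,0]]]}}

```text
t: 3.75
tcp_pos: [0.4701, 0.2155, 0.0622]
tool_rot: [-0.477, -0.522, -0.477, 0.522]
force: [0.2, -0.4, 0.8]
grip_width: -0.0002
```

Call:
{"fn": "apply_moves", "kwargs": {"plan": [[[0.0025,0.0007,0,0],[0.0025,0.0007,0,0],[0.0025,0.0007,0,0]]]}}

```text
t: 4.05
tcp_pos: [0.4709, 0.2154, 0.0596]
tool_rot: [-0.477, -0.522, -0.477, 0.522]
force: [0.2, -0.5, -0.3]
grip_width: 0.0001
```

Call:
{"fn": "apply_moves", "kwargs": {"plan": [[[0.0025,0,0,0],[0.0025,0,0,0],[0.0025,0,0,0],[0.0025,0,0,0]]]}}

```text
t: 4.45
tcp_pos: [0.4709, 0.2155, 0.0573]
tool_rot: [-0.477, -0.522, -0.477, 0.522]
force: [0.8, -0.5, -0.8]
grip_width: -0.0003
```

```bash
cat >> h.py <<'E'
def fav(n=4,cam='side'):
    F=[];P=[]
    for i in range(n):
        s=get_state();F.append(s['force']);P.append(s['tcp_pos']);f=grab_frame(cam)
    print('F',np.mean(F,0),'sd',np.std(F,0),'p',np.mean(P,0)); return f
E
python3 - <<'E'
from h import *
f=fav(); im=f['pixels'][180:330,230:380,::-1]
cv2.imwrite('pics/p1.png',cv2.resize(im,None,fx=4,fy=4,interpolation=cv2.INTER_CUBIC))
E
```

```text
F [0.3477 0.104  0.0431] sd [0.4393 0.3502 0.5158] p [0.4709 0.2155 0.0573]
```

View pics/p1.png

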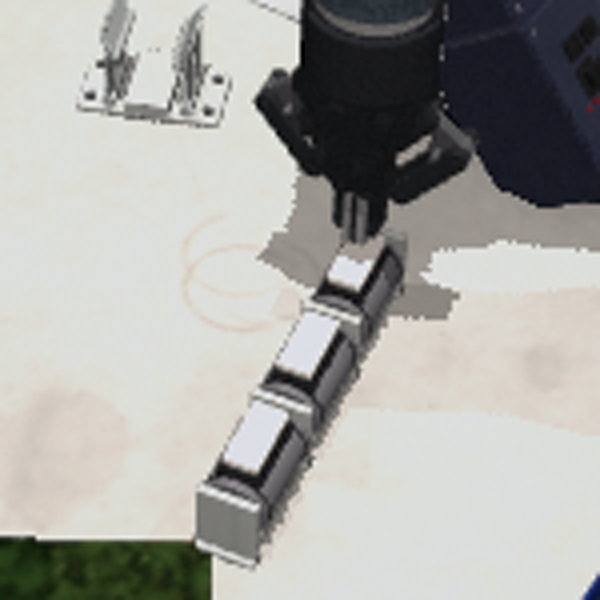

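Call:
{"fn": "apply_moves", "kwargs": {"plan": [[[0.0015,0,0,0],[0.0015,0,0,0],[0.0015,0,0,0]]]}}

```text
t: 4.95
tcp_pos: [0.4709, 0.2154, 0.0557]
tool_rot: [-0.477, -0.522, -0.477, 0.522]
force: [-0.2, 0.0, 0.2]
grip_width: 0.0003
```

Run:
```python
from h import *
f=fav(6); print(get_state()['joint_torque'])
f=save('wrist','w2.png')
```

```text
F [-0.1448  0.0657 -0.1169] sd [0.6517 0.759  0.4949] p [0.4709 0.2155 0.0558]
[ -0.0009 -53.8802  29.6601   0.0011  -0.0001  -0.    ]
```

View pics/w2.png

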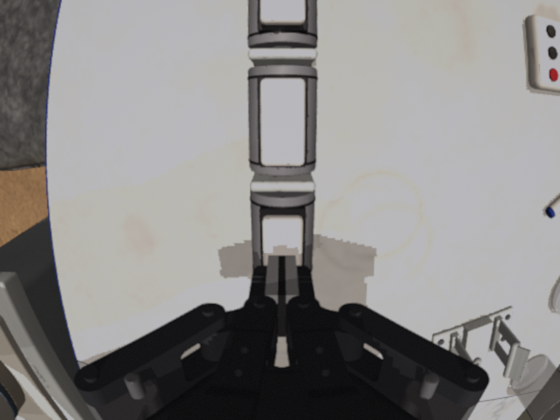

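Run:
```python
from h import *
f=dict(np.load('pics/w2.png.npz'));M=f['mount'];Mi=np.linalg.inv(M);K=f['intrinsics']
def proj(p):
    c=Mi@np.r_[p,1];th=np.arctan2(np.hypot(c[0],c[1]),c[2]);n=c[:2]/np.hypot(c[0],c[1]);return n*th*K[0,0]+K[:2,2],c[2]
for p in ([0,0,0],[-.019,0,0],[0,0,.011],[0,0,-.011],[-.01,0,.011],[.004,0,.011]): print(p,proj(p))
z=f['z_map']
for v in range(205,330,6): print(v,z[v,276:290:3].round(3), end=' ')
v,u=np.mgrid[:420,:560]
x=np.stack([(u-K[0,2]),(v-K[1,2])],-1)/K[0,0];th=np.hypot(x[...,0],x[...,1])
C=np.concatenate([x*(np.tan(th)/th)[...,None],np.ones_like(th)[...,None]],-1)*z[...,None]
T=C@M[:3,:3].T+M[:3,3]
print()
for v in range(200,300,5): print(v,T[v,278].round(3),T[v,268].round(3))
```

```text
[0, 0, 0] (array([280.3442, 250.3552]), np.float64(0.18448058282916846))
[-0.019, 0, 0] (array([280.2181, 266.7496]), np.float64(0.16650144931383282))
[0, 0, 0.011] (array([280.3621, 267.0558]), np.float64(0.18803772921800957))
[0, 0, -0.011] (array([280.3275, 232.7453]), np.float64(0.18092343644032735))
[-0.01, 0, 0.011] (array([280.3021, 275.8581]), np.float64(0.1785750273678329))
[0.004, 0, 0.011] (array([280.3847, 263.7539]), np.float64(0.1918228099580802))
205 [0.181 0.182 0.181 0.181 0.182] 211 [0.181 0.18  0.182 0.182 0.183] 217 [0.173 0.173 0.173 0.173 0.173] 223 [0.172 0.172 0.172 0.172 0.172] 229 [0.173 0.172 0.173 0.175 0.174] 235 [0.174 0.173 0.175 0.174 0.175] 241 [0.176 0.175 0.175 0.174 0.175] 247 [0.177 0.176 0.176 0.177 0.177] 253 [0.178 0.179 0.178 0.177 0.178] 259 [0.152 0.152 0.152 0.152 0.151] 265 [0.145 0.145 0.145 0.146 0.145] 271 [0.141 0.14  0.14  0.    0.14 ] 277 [0.137 0.135 0.135 0.136 0.135] 283 [0.132 0.131 0.131 0.131 0.13 ] 289 [0.125 0.126 0.127 0.125 0.127] 295 [0.122 0.124 0.125 0.123 0.123] 301 [0.123 0.125 0.124 0.124 0.118] 307 [0.122 0.125 0.126
[... 422 characters left out ...]

230 [-0.006 -0.001 -0.015] [-0.008 -0.007 -0.016]
235 [-0.007 -0.001 -0.013] [-0.007 -0.007 -0.013]
240 [-0.007 -0.001 -0.01 ] [-0.006 -0.007 -0.009]
245 [-0.007 -0.001 -0.007] [-0.006 -0.007 -0.006]
250 [-0.006 -0.001 -0.003] [-0.008 -0.007 -0.004]
255 [-0.007 -0.001 -0.001] [-0.006 -0.007 -0.   ]
260 [-0.032 -0.001 -0.011] [-0.033 -0.006 -0.012]
265 [-0.037 -0.001 -0.011] [-0.038 -0.005 -0.012]
270 [-0.042 -0.001 -0.011] [-0.041 -0.005 -0.011]
275 [-0.046 -0.001 -0.011] [-0.047 -0.005 -0.012]
280 [-0.051 -0.001 -0.012] [-0.051 -0.005 -0.012]
285 [-0.054 -0.001 -0.011] [-0.054 -0.005 -0.011]
290 [-0.058 -0.001 -0.012] [-0.059 -0.005 -0.012]
295 [-0.061 -0.001 -0.011] [-0.061 -0.005 -0.011]
```

Run:
```python
from h import *
f=dict(np.load('pics/w2.png.npz'));M=f['mount'];Mi=np.linalg.inv(M);K=f['intrinsics']
def proj(p):
    c=Mi@np.r_[p,1];th=np.arctan2(np.hypot(c[0],c[1]),c[2]);n=c[:2]/np.hypot(c[0],c[1]);return n*th*K[0,0]+K[:2,2]
for x in (0,-.01,-.015,-.02,-.025,-.03,-.035): print(x,proj([x,0,-.011]))
im=f['pixels'][200:340,200:370,::-1];cv2.imwrite('pics/w2z.png',cv2.resize(im,None,fx=4,fy=4))
```

```text
0 [280.3275 232.7453]
-0.01 [280.2604 240.2986]
-0.015 [280.2243 244.3816]
-0.02 [280.1863 248.6899]
-0.025 [280.1462 253.241 ]
-0.03 [280.1039 258.0539]
-0.035 [280.0593 263.1497]
```

View pics/w2z.png

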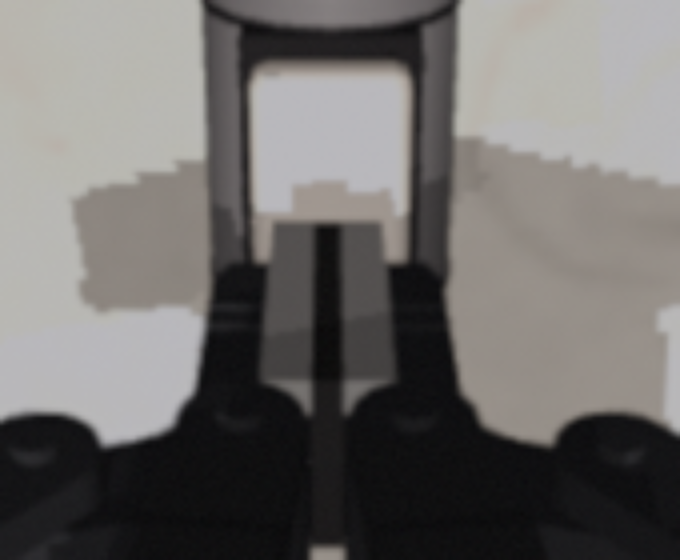

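The force reads zero, and the wrist depth shows why. The shut fingertips end about 28 mm behind the reported TCP, so nothing has been touched yet. I'll check where the tips are at different openings before going on.

Call:
{"fn": "apply_moves", "kwargs": {"plan": [[[-0.04,0,0,0],[-0.04,0,0,0],[-0.04,0,0,0],[-0.04,0,0,0],[-0.04,0,0,0],[-0.04,0,0,0]]], "hand": 0.04}}

```text
t: 5.9
tcp_pos: [0.4706, 0.2154, 0.0951]
tool_rot: [-0.477, -0.521, -0.477, 0.522]
force: [1.3, 0.8, 0.0]
grip_width: 0.0402
```

Run:
```python
from h import *
print(get_state()['grip_width'],get_state()['tcp_pos'])
f=save('wrist','w3.png')
```

```text
0.04020058527327315 [0.4706 0.2154 0.0951]
```

Call:
{"fn": "apply_moves", "kwargs": {"plan": [[[0,0,0,0],[0,0,0,0],[0,0,0,0],[0,0,0,0],[0,0,0,0]]], "hand": 0.085}}

```text
t: 6.45
tcp_pos: [0.4709, 0.2155, 0.0958]
tool_rot: [0.477, 0.522, 0.477, -0.522]
force: [0.4, 0.2, 0.5]
grip_width: 0.0853
```

```bash
cat >> h.py <<'E'
def toolpts(f):
    z=f['z_map'];K=f['intrinsics'];M=f['mount'];v,u=np.mgrid[:420,:560]
    x=np.stack([(u-K[0,2]),(v-K[1,2])],-1)/K[0,0];th=np.hypot(x[...,0],x[...,1])
    C=np.concatenate([x*(np.tan(th)/np.maximum(th,1e-9))[...,None],np.ones_like(th)[...,None]],-1)*z[...,None]
    T=C@M[:3,:3].T+M[:3,3]; T[z==0]=np.nan; return T
E
python3 - <<'E'
from h import *
print(get_state()['grip_width'])
f=save('wrist','w4.png')
for n in 'w2','w3','w4':
    f=dict(np.load(f'pics/{n}.png.npz'));T=toolpts(f)
    m=(abs(T[...,1])<.075)&(T[...,2]>-.04)&(T[...,2]<.03)&(T[...,0]<-.012)
    T=T[m]
    for a in np.arange(-.06,.061,.006):
        k=abs(T[:,1]-a)<.003
        if k.sum()>5: print(n,round(a,3),'maxx',np.percentile(T[k][:,0],[90,98,100]).round(3))
a=[cv2.imread(f'pics/{n}.png')[150:420,80:480] for n in('w3','w4')]
cv2.imwrite('pics/w34.png',np.hstack(a))
E
```

```text
0.0853029748147679
w2 -0.06 maxx [-0.108 -0.106 -0.104]
w2 -0.054 maxx [-0.104 -0.1   -0.097]
w2 -0.048 maxx [-0.098 -0.094 -0.089]
w2 -0.042 maxx [-0.092 -0.086 -0.082]
w2 -0.036 maxx [-0.083 -0.078 -0.074]
w2 -0.03 maxx [-0.077 -0.073 -0.069]
w2 -0.024 maxx [-0.077 -0.071 -0.069]
w2 -0.018 maxx [-0.071 -0.067 -0.064]
w2 -0.012 maxx [-0.065 -0.038 -0.03 ]
w2 -0.006 maxx [-0.052 -0.035 -0.028]
w2 -0.0 maxx [-0.047 -0.032 -0.028]
w2 0.006 maxx [-0.052 -0.034 -0.028]
w2 0.012 maxx [-0.053 -0.037 -0.03 ]
w2 0.018 maxx [-0.073 -0.067 -0.064]
w2 0.024 maxx [-0.076 -0.07  -0.067]
w2 0.03 maxx [-0.077 -0.072 -0.068]
w2 0.036 maxx [-0.081 -0.076 -0.073]
w2 0.042 maxx [-0.091 -0.085 -0.08 ]
w2 0.048 maxx [-0.096 -0.092 -0.088]
w2 0.054 maxx [-0.103 -0.098 -0.095]
w2 0.06 maxx [-0.107 -0.105 -0.103]
w3 -0.06 maxx [-0.104 -0.098 -0.091]
w3 -0.054 maxx [-0.089 -0.08  -0.075]
w3 -0.048 maxx [-0.082 -0.076 -0.07 ]
w3 -0.042 maxx [-0.077 -0.072 -0.068]
w3 -0.036 maxx [-0.071 -0.067 -0.045]
w3 -0.03 maxx [-0.041 -0.034 -0.031]
w3 -0.024 maxx [-0.049 -0.034 -0.028]
w3 -0.018 maxx [-0.044 -0.031 -0.02
[... 564 characters left out ...]
048 maxx [-0.052 -0.043 -0.04 ]
w4 -0.042 maxx [-0.044 -0.039 -0.036]
w4 -0.036 maxx [-0.093 -0.087 -0.085]
w4 -0.03 maxx [-0.099 -0.096 -0.093]
w4 -0.024 maxx [-0.105 -0.102 -0.099]
w4 -0.018 maxx [-0.104 -0.101 -0.099]
w4 -0.012 maxx [-0.1   -0.097 -0.095]
w4 -0.006 maxx [-0.1   -0.097 -0.096]
w4 -0.0 maxx [-0.101 -0.098 -0.097]
w4 0.006 maxx [-0.1   -0.098 -0.096]
w4 0.012 maxx [-0.1   -0.097 -0.096]
w4 0.018 maxx [-0.103 -0.099 -0.096]
w4 0.024 maxx [-0.106 -0.103 -0.101]
w4 0.03 maxx [-0.1   -0.097 -0.094]
w4 0.036 maxx [-0.097 -0.089 -0.087]
w4 0.042 maxx [-0.045 -0.039 -0.035]
w4 0.048 maxx [-0.051 -0.043 -0.039]
w4 0.054 maxx [-0.057 -0.047 -0.043]
w4 0.06 maxx [-0.09  -0.083 -0.059]
```

View pics/w34.png

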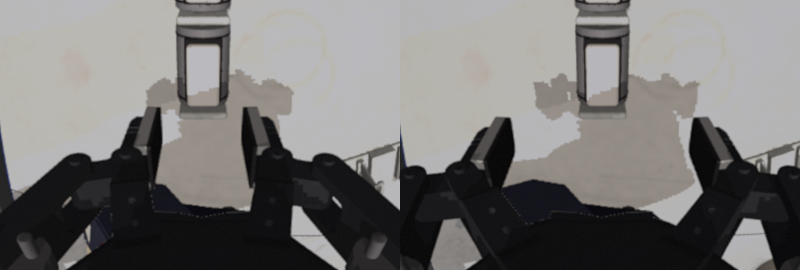

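The gripper really sits about 24–28 mm further back than the reported TCP. The palm is at −97 mm instead of −73 mm, which agrees. I'll close and search for contact by force in small steps.

Call:
{"fn": "apply_moves", "kwargs": {"plan": [[[0,0.0006,0,0],[0,0.0006,0,0],[0,0.0006,0,0],[0,0.0006,0,0],[0.03,0.0006,0,0],[0.05,0.0006,0,0],[0.052,0.0006,0,0],[0.052,0.0006,0,0]]], "hand": 0.0}}

```text
t: 7.3
tcp_pos: [0.4714, 0.2154, 0.0438]
tool_rot: [-0.477, -0.521, -0.477, 0.522]
force: [0.4, 0.5, 0.9]
grip_width: 0.0001
```

Call:
{"fn": "apply_moves", "kwargs": {"plan": [[[0.002,0,0,0],[0.002,0,0,0],[0.002,0,0,0]]]}}

```text
t: 7.6
tcp_pos: [0.472, 0.2155, 0.0425]
tool_rot: [0.477, 0.522, 0.477, -0.521]
force: [0.5, -0.9, -0.2]
grip_width: -0.0002
```

Call:
{"fn": "apply_moves", "kwargs": {"plan": [[[0.002,0,0,0],[0.002,0,0,0],[0.002,0,0,0]]]}}

```text
t: 7.9
tcp_pos: [0.4715, 0.2154, 0.0398]
tool_rot: [0.477, 0.522, 0.477, -0.522]
force: [-0.1, 0.0, -0.5]
grip_width: 0.0004
```

Run:
```python
from h import *
fav(6)
```

```text
F [-0.4425  0.0967 -0.1117] sd [0.5072 0.3624 0.3868] p [0.4715 0.2154 0.0398]
```

Call:
{"fn": "apply_moves", "kwargs": {"plan": [[[0.0015,0,0,0],[0.0015,0,0,0],[0.0015,0,0,0]]]}}

```text
t: 8.5
tcp_pos: [0.4715, 0.2154, 0.0382]
tool_rot: [-0.477, -0.522, -0.477, 0.522]
force: [0.5, 0.2, -0.4]
grip_width: 0.0002
```

Call:
{"fn": "apply_moves", "kwargs": {"plan": [[[0.0015,0,0,0],[0.0015,0,0,0],[0.0015,0,0,0]]]}}

```text
t: 8.8
tcp_pos: [0.4716, 0.2154, 0.0368]
tool_rot: [0.477, 0.522, 0.477, -0.522]
force: [-0.1, 0.5, 0.4]
grip_width: 0.0004
```

Run:
```python
from h import *
fav(5); save('wrist','w5.png')
```

```text
F [0.3974 0.2324 1.0936] sd [0.261  0.236  0.6084] p [0.4716 0.2154 0.0368]
```

View pics/w5.png

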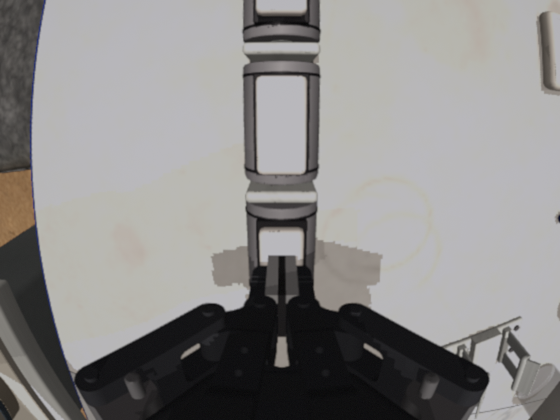

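The picture shows the tips on the shoe at (282,258), and Fz is starting to rise (1.1 N). I'll press further in small steps.

Call:
{"fn": "apply_moves", "kwargs": {"plan": [[[0.0015,0,0,0],[0.0015,0,0,0],[0.0015,0,0,0]]]}}

```text
t: 9.4
tcp_pos: [0.4716, 0.2154, 0.0353]
tool_rot: [0.477, 0.522, 0.477, -0.522]
force: [0.3, 0.4, 2.8]
grip_width: -0.0001
```

Run:
```python
from h import *
fav(5)
```

```text
F [0.4251 0.4839 2.0799] sd [0.2873 0.175  0.5467] p [0.4716 0.2154 0.0353]
```

Call:
{"fn": "apply_moves", "kwargs": {"plan": [[[0.0015,0,0,0],[0.0015,0,0,0],[0.0015,0,0,0]]]}}

```text
t: 9.95
tcp_pos: [0.4715, 0.2154, 0.0338]
tool_rot: [0.477, 0.522, 0.477, -0.522]
force: [0.5, -0.1, 2.0]
grip_width: -0.0001
```

Run:
```python
from h import *
fav(5)
```

```text
F [0.5569 0.1493 2.3314] sd [0.7269 0.4019 0.3417] p [0.4716 0.2154 0.0338]
```

The slope is about 0.5 N/mm, so the right-hand bay (y≈0.215) holds the light spring. Contact was at TCP z≈0.0385. On to the middle bay.

Call:
{"fn": "apply_moves", "kwargs": {"plan": [[[-0.025,0,0,0],[-0.025,0,-0.0357,0],[-0.025,0,-0.0714,0],[-0.025,0,-0.0714,0],[-0.01,0,-0.0714,0],[-0.006,0,-0.0714,0],[-0.006,0,-0.0714,0],[-0.006,0,-0.0714,0]]]}}

```text
t: 11.0
tcp_pos: [0.4779, 0.2861, 0.04]
tool_rot: [-0.477, -0.522, -0.477, 0.522]
force: [0.2, 0.2, -0.2]
grip_width: -0.0002
```

Call:
{"fn": "apply_moves", "kwargs": {"plan": [[[0.003,0,0,0],[0.003,0,0,0],[0.003,0,0,0]]]}}

```text
t: 11.3
tcp_pos: [0.4783, 0.2863, 0.0374]
tool_rot: [0.477, 0.522, 0.477, -0.522]
force: [-0.1, -1.1, 4.1]
grip_width: 0.0001
```

Run:
```python
from h import *
fav(5)
```

```text
F [-0.547  -1.3679  5.0715] sd [0.3836 0.3685 0.522 ] p [0.4783 0.2863 0.0374]
```

Call:
{"fn": "apply_moves", "kwargs": {"plan": [[[0.0025,0,0,0],[0.0025,0,0,0],[0.0025,0,0,0],[0.0025,0,0,0]]]}}

```text
t: 11.95
tcp_pos: [0.4784, 0.2863, 0.0355]
tool_rot: [0.478, 0.522, 0.477, -0.521]
force: [-1.1, -2.1, 10.5]
grip_width: -0.0003
```

Run:
```python
from h import *
fav(5)
```

```text
F [-1.9621 -2.1013 10.7235] sd [0.5423 0.5942 0.2331] p [0.4784 0.2863 0.0355]
```

Call:
{"fn": "apply_moves", "kwargs": {"plan": [[[0.0015,0,0,0],[0.0015,0,0,0],[0.0015,0,0,0],[0.0015,0,0,0]]]}}

```text
t: 12.6
tcp_pos: [0.4785, 0.2863, 0.0344]
tool_rot: [0.478, 0.522, 0.477, -0.521]
force: [-3.2, -3.1, 14.7]
grip_width: -0.0001
```

Call:
{"fn": "apply_moves", "kwargs": {"plan": [[[-0.025,0,0,0],[-0.025,0,-0.0357,0],[-0.025,0,-0.0714,0],[-0.025,0,-0.0714,0],[-0.014,0,-0.0714,0],[-0.009,0,-0.0714,0],[-0.009,0,-0.0714,0],[-0.009,0,-0.0714,0]]]}}

```text
t: 13.4
tcp_pos: [0.4841, 0.3568, 0.0415]
tool_rot: [-0.477, -0.522, -0.477, 0.522]
force: [-0.3, 0.4, 0.2]
grip_width: 0.0
```

Call:
{"fn": "apply_moves", "kwargs": {"plan": [[[0.005,0,0,0],[0.005,0,0,0],[0.005,0,0,0]]]}}

```text
t: 13.7
tcp_pos: [0.4846, 0.3574, 0.0371]
tool_rot: [0.477, 0.522, 0.477, -0.522]
force: [0.1, -1.6, 2.0]
grip_width: -0.0001
```

Run:
```python
from h import *
fav(5)
```

```text
F [ 0.9871 -2.4154  2.7233] sd [0.5708 0.443  0.4392] p [0.4845 0.3575 0.0371]
```

Call:
{"fn": "apply_moves", "kwargs": {"plan": [[[0.0035,0,0,0],[0.0035,0,0,0],[0.0035,0,0,0],[0.0035,0,0,0]]]}}

```text
t: 14.35
tcp_pos: [0.4846, 0.3576, 0.0337]
tool_rot: [0.478, 0.522, 0.477, -0.521]
force: [0.7, -3.1, 7.8]
grip_width: -0.0
```

Run:
```python
from h import *
fav(5)
f=save('wrist','w6.png')
```

```text
F [ 0.7076 -2.9568  7.3097] sd [0.5175 0.4145 0.5131] p [0.4846 0.3576 0.0336]
```

View pics/w6.png

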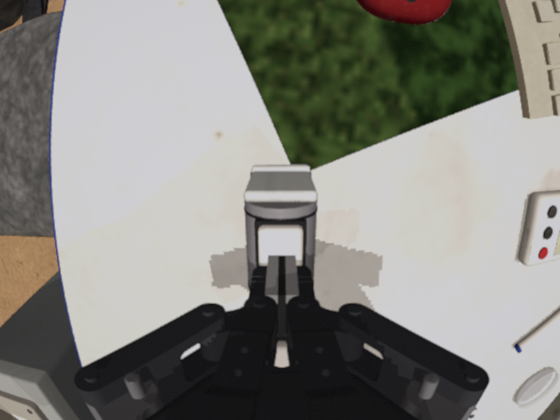

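The slope is 1.31 N/mm and F is 7.3 N at about 5.5 mm, so the left bay (y≈0.358) holds the medium spring. I'll lift, open and grasp it across the round sides, allowing for the 24 mm tool offset.

Call:
{"fn": "apply_moves", "kwargs": {"plan": [[[-0.035,0,0,0],[-0.035,0,0,0],[-0.035,0,0,0],[-0.035,0,0,0],[-0.035,0,0,0],[-0.035,0,0,0]]], "hand": 0.085}}

```text
t: 15.25
tcp_pos: [0.4838, 0.3575, 0.0675]
tool_rot: [-0.477, -0.521, -0.477, 0.522]
force: [-0.5, -0.4, -0.4]
grip_width: 0.0846
```

Run:
```python
from h import *
rel((.4845,.3577,-.011,-5.1))
f=save('wrist','w7.png');T=toolpts(f)
# shoe centre in tool frame
g=cv2.cvtColor(f['pixels'],cv2.COLOR_RGB2GRAY)
```

```text
tcp [0.4838 0.3575 0.0675] jaw yaw -5.09 toolx [-0.0012 -0.0006 -1.    ] q6 2.157 F [-0.5  -0.38 -0.43] t 15.25 w 0.0846
(0.4845, 0.3577, -0.011, -5.1) -> [ 0.0784  0.0008 -0.0003] spin 0.01
```

View pics/w7.png

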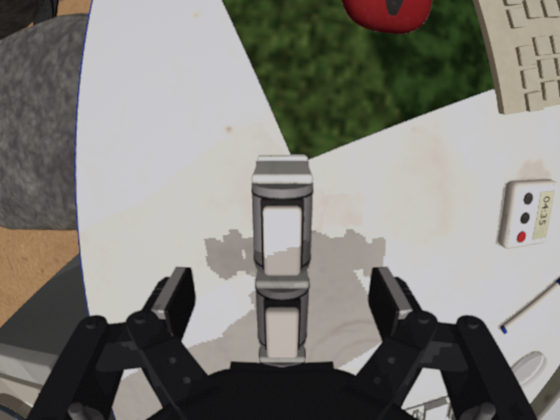

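Run:
```python
from h import *
f=dict(np.load('pics/w7.png.npz'));T=toolpts(f)
for v in range(180,360,8): print(v,T[v,282].round(3),T[v,180].round(3),T[v,160].round(3))
```

```text
180 [ 0.015  0.001 -0.037] [ 0.067 -0.077 -0.025] [ 0.066 -0.093 -0.025]
188 [ 0.018  0.001 -0.032] [ 0.067 -0.077 -0.018] [ 0.068 -0.095 -0.018]
196 [ 0.018  0.001 -0.027] [ 0.065 -0.077 -0.013] [ 0.068 -0.095 -0.012]
204 [ 0.016  0.001 -0.022] [ 0.067 -0.079 -0.006] [ 0.067 -0.096 -0.006]
212 [ 0.005  0.001 -0.022] [ 0.066 -0.079  0.001] [ 0.067 -0.097  0.001]
220 [ 0.005  0.001 -0.017] [ 0.066 -0.08   0.008] [ 0.067 -0.098  0.008]
228 [ 0.005  0.001 -0.012] [ 0.067 -0.081  0.015] [ 0.066 -0.098  0.015]
236 [ 0.006  0.001 -0.007] [ 0.066 -0.082  0.022] [ 0.066 -0.099  0.022]
244 [ 0.004  0.001 -0.002] [ 0.066 -0.083  0.029] [ 0.068 -0.101  0.03 ]
252 [0.005 0.001 0.004] [ 0.066 -0.083  0.036] [ 0.067 -0.102  0.037]
260 [0.005 0.001 0.009] [ 0.066 -0.085  0.044] [ 0.066 -0.103  0.045]
268 [0.004 0.001 0.014] [-0.042 -0.045 -0.011] [ 0.067 -0.105  0.053]
276 [0.017 0.001 0.027] [-0.049 -0.044 -0.011] [ 0.066 -0.106  0.061]
284 [0.017 0.001 0.034] [-0.055 -0.042 -0.011] [-0.05  -0.053 -0.007]
292 [0.018 0.001 0.041] [-0.058 -0.041 -0.009] [-0.057 -0.051 -0.008]
300 [0.016 0.001 0.047] [-0.059 -0.041 -0.006] [-0.067 -0.047 -0.011]
308 [0.01  0.001 0.048] [-0.06  -0.042 -0.002] [-0.074 -0.044 -0.012]
316 [0.005 0.001 0.051] [-0.062 -0.042  0.001] [-0.074 -0.045 -0.008]
324 [0.005 0.001 0.058] [-0.064 -0.042  0.003] [-0.084 -0.041 -0.013]
332 [0.004 0.001 0.065] [-0.066 -0.042  0.006] [-0.087 -0.04  -0.012]
340 [0.005 0.001 0.073] [-0.095 -0.03  -0.017] [-0.091 -0.039 -0.012]
348 [0.005 0.001 0.081] [-0.099 -0.029 -0.017] [-0.1   -0.035 -0.017]
356 [0.005 0.001 0.089] [-0.102 -0.028 -0.017] [-0.103 -0.034 -0.016]
```

Call:
{"fn": "apply_moves", "kwargs": {"plan": [[[0.03,0.0008,-0.0018,0],[0.06,0.0008,-0.0018,0],[0.078,0.0008,-0.0018,0],[0.078,0.0008,-0.0018,0],[0.078,0.0008,-0.0018,0]]]}}

```text
t: 15.8
tcp_pos: [0.4852, 0.3594, -0.0096]
tool_rot: [-0.477, -0.522, -0.477, 0.522]
force: [0.2, 0.7, 0.8]
grip_width: 0.085
```

Call:
{"fn": "apply_moves", "kwargs": {"plan": [[[0,0,0,0],[0,0,0,0],[0,0,0,0],[0,0,0,0],[0,0,0,0],[0,0,0,0]]], "hand": 0.02, "force": 40}}

```text
t: 16.4
tcp_pos: [0.4855, 0.3596, -0.0087]
tool_rot: [0.477, 0.522, 0.477, -0.521]
force: [-1.7, -0.5, 6.2]
grip_width: 0.0391
```

Run:
```python
from h import *
f=fav(2,'side'); im=f['pixels'][180:330,230:380,::-1]
cv2.imwrite('pics/g1.png',cv2.resize(im,None,fx=4,fy=4,interpolation=cv2.INTER_CUBIC));rel()
```

```text
F [-1.8406 -0.3717  5.9546] sd [0.0957 0.1456 0.264 ] p [ 0.4855  0.3596 -0.0087]
tcp [ 0.4855  0.3596 -0.0087] jaw yaw -5.09 toolx [ 0.0013  0.0007 -1.    ] q6 2.158 F [-0.89 -1.06  6.06] t 16.5 w 0.0388
```

View pics/g1.png

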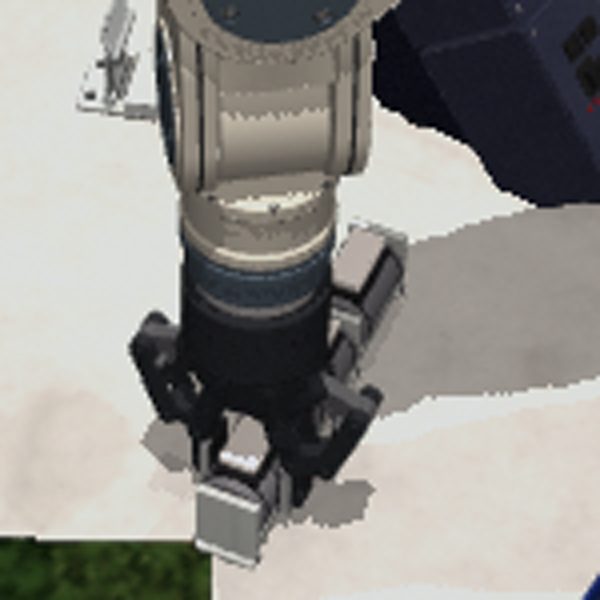

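The grip is 39 mm wide with +6 N upward, so the pads are about 4 mm above the barrel axis. I'll regrip 4 mm lower.

Call:
{"fn": "apply_moves", "kwargs": {"plan": [[[0,0,0,0],[0,0,0,0],[0.004,0,0,0],[0.004,0,0,0],[0.004,0,0,0]]], "hand": 0.055}}

```text
t: 17.0
tcp_pos: [0.485, 0.3593, -0.0141]
tool_rot: [-0.477, -0.522, -0.477, 0.522]
force: [0.5, 0.3, 0.3]
grip_width: 0.0549
```

Call:
{"fn": "apply_moves", "kwargs": {"plan": [[[0,0,0,0],[0,0,0,0],[0,0,0,0],[0,0,0,0],[0,0,0,0]]], "hand": 0.02, "force": 50}}

```text
t: 17.5
tcp_pos: [0.4853, 0.3594, -0.0136]
tool_rot: [0.477, 0.522, 0.477, -0.522]
force: [0.4, 0.4, 1.2]
grip_width: 0.039
```

Call:
{"fn": "apply_moves", "kwargs": {"plan": [[[-0.02,0,0,0],[-0.06,0,0,0],[-0.1,0,0,0],[-0.12,0,0,0],[-0.12,0,0,0],[-0.12,0,0,0]]]}}

```text
t: 18.1
tcp_pos: [0.4848, 0.3592, 0.1056]
tool_rot: [-0.477, -0.522, -0.477, 0.522]
force: [-0.7, 0.7, -2.6]
grip_width: 0.0386
```

Run:
```python
from h import *
rel((.585,.20,.10,8.6),(.585,.20,.0,8.6))
f=save('wrist','w8.png')
f=grab_frame('side');im=f['pixels'][150:330,200:400,::-1]
cv2.imwrite('pics/g2.png',np.hstack([cv2.resize(im,None,fx=2.2,fy=2.2),cv2.resize(cv2.imread('pics/w8.png')[100:],(0,0),fx=.55,fy=.55)[:176].repeat(1,0) if 0 else cv2.resize(cv2.imread('pics/w8.png'),(352,396))]))
```

```text
tcp [0.4848 0.3592 0.1056] jaw yaw -5.09 toolx [-0.0005 -0.0002 -1.    ] q6 2.158 F [-0.7   0.67 -2.59] t 18.1 w 0.0386
(0.585, 0.2, 0.1, 8.6) -> [0.0056 0.1139 0.1497] spin -13.69
(0.585, 0.2, 0.0, 8.6) -> [0.1056 0.114  0.1497] spin -13.69
```

View pics/g2.png

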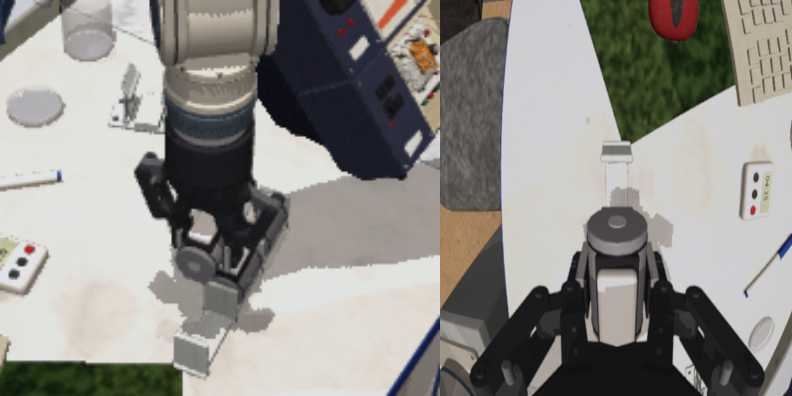

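The side view shows the cassette lifted clear, and the wrist view shows it upright and centred at about (617,265) of the montage. I'll take it to the open bench at (0.585, 0.20), turned to the clip's yaw.

Call:
{"fn": "apply_moves", "kwargs": {"plan": [[[-0.02,0.02,0.025,0],[-0.02,0.05,0.06,-5],[-0.02,0.08,0.105,-10],[-0.005,0.114,0.1497,-13.7],[-0.005,0.114,0.1497,-13.7],[0.04,0.114,0.1497,-13.7],[0.085,0.114,0.1497,-13.7],[0.085,0.114,0.1497,-13.7]]]}}

```text
t: 19.0
tcp_pos: [0.5807, 0.1992, 0.0146]
tool_rot: [0.533, 0.458, 0.539, -0.465]
force: [-1.5, -0.2, -1.8]
grip_width: 0.0386
```

Run:
```python
from h import *
rel((.585,.20,-.019,8.6))
f=save('wrist','w9.png');T=toolpts(f)
for v in range(150,340,12): print(v,T[v,282].round(3))
f=grab_frame('side');im=f['pixels'][120:300,170:370,::-1]
cv2.imwrite('pics/g3.png',np.hstack([cv2.resize(im,None,fx=2.2,fy=2.2),cv2.resize(cv2.imread('pics/w9.png'),(352,396))]))
```

```text
tcp [0.5807 0.1992 0.0146] jaw yaw 8.57 toolx [-0.0121 -0.0022 -0.9999] q6 1.615 F [-1.53 -0.17 -1.83] t 19.0 w 0.0386
(0.585, 0.2, -0.019, 8.6) -> [ 0.0335  0.0048 -0.0002] spin -0.03
150 [nan nan nan]
162 [ 0.014  0.001 -0.048]
174 [ 0.013  0.001 -0.041]
186 [ 0.013  0.001 -0.034]
198 [ 0.015  0.001 -0.027]
210 [ 0.013  0.001 -0.02 ]
222 [-0.031  0.001 -0.029]
234 [-0.044  0.001 -0.029]
246 [-0.056  0.001 -0.03 ]
258 [-0.064  0.001 -0.029]
270 [-0.065  0.001 -0.025]
282 [-0.065  0.001 -0.02 ]
294 [-0.076  0.001 -0.022]
306 [-0.076  0.001 -0.017]
318 [-0.076  0.001 -0.011]
330 [-0.076  0.001 -0.006]
```

View pics/g3.png

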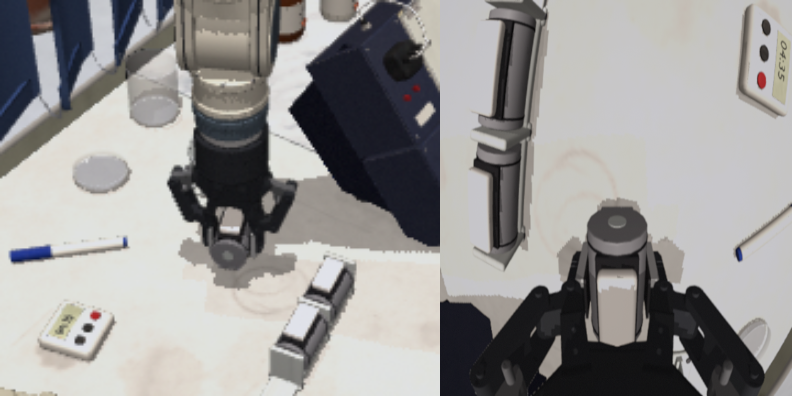

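Call:
{"fn": "apply_moves", "kwargs": {"plan": [[[0.02,0,0,0],[0.03,0,0,0],[0.032,0,0,0],[0.032,0,0,0],[0.032,0,0,0]]]}}

```text
t: 19.6
tcp_pos: [0.586, 0.2004, -0.0096]
tool_rot: [0.536, 0.461, 0.536, -0.461]
force: [-0.2, 0.9, -1.2]
grip_width: 0.0388
```

Call:
{"fn": "apply_moves", "kwargs": {"plan": [[[0.002,0,0,0],[0.002,0,0,0],[0.002,0,0,0]]]}}

```text
t: 19.9
tcp_pos: [0.5855, 0.2001, -0.0126]
tool_rot: [0.536, 0.461, 0.536, -0.461]
force: [0.4, 0.3, -2.2]
grip_width: 0.0385
```

Call:
{"fn": "apply_moves", "kwargs": {"plan": [[[0.007,0,0,0],[0.007,0,0,0],[0.007,0,0,0]]]}}

```text
t: 20.2
tcp_pos: [0.5851, 0.2001, -0.0202]
tool_rot: [0.536, 0.461, 0.536, -0.461]
force: [-0.3, 0.2, -1.6]
grip_width: 0.0389
```

Call:
{"fn": "apply_moves", "kwargs": {"plan": [[[0.0015,0,0,0],[0.0015,0,0,0],[0.0015,0,0,0]]]}}

```text
t: 20.5
tcp_pos: [0.5855, 0.2002, -0.0212]
tool_rot: [0.536, 0.461, 0.536, -0.461]
force: [-0.1, 0.5, -1.5]
grip_width: 0.0387
```

Call:
{"fn": "apply_moves", "kwargs": {"plan": [[[0.001,0,0,0],[0.001,0,0,0],[0.001,0,0,0]]]}}

```text
t: 20.8
tcp_pos: [0.5856, 0.2002, -0.0216]
tool_rot: [0.536, 0.461, 0.536, -0.461]
force: [-1.8, -0.8, 5.9]
grip_width: 0.0387
```

Run:
```python
from h import *
fav(3)
```

```text
F [-2.3271 -0.2215  5.7167] sd [0.3921 0.4373 0.1308] p [ 0.5856  0.2002 -0.0216]
```

It is in contact with the bench (+5.7 N). I'll release, rise and turn 90°.

Call:
{"fn": "apply_moves", "kwargs": {"plan": [[[0,0,0,0],[0,0,0,0],[0,0,0,0],[0,0,0,0],[0,0,0,0],[-0.03,0,0,0],[-0.075,0,0,0],[-0.075,0,0,0]]], "hand": 0.085}}

```text
t: 21.75
tcp_pos: [0.5884, 0.2008, 0.0583]
tool_rot: [0.538, 0.463, 0.534, -0.459]
force: [1.5, 0.6, 0.3]
grip_width: 0.0853
```

Call:
{"fn": "apply_moves", "kwargs": {"plan": [[[-0.05,0,0,-8],[-0.1,0,0,-16],[-0.1,0,0,-24],[-0.1,0,0,-32],[-0.1,0,0,-40],[-0.1,0,0,-48],[-0.1,0,0,-56],[-0.1,0,0,-64]]]}}

```text
t: 22.55
tcp_pos: [0.5854, 0.2001, 0.1525]
tool_rot: [0.699, 0.105, 0.699, -0.105]
force: [-0.7, 0.3, -0.1]
grip_width: 0.0848
```

Call:
{"fn": "apply_moves", "kwargs": {"plan": [[[0,0,0,-8],[0,0,0,-16],[0,0,0,-24],[0,0,0,-26],[0,0,0,-26]]]}}

```text
t: 23.05
tcp_pos: [0.5854, 0.2001, 0.1525]
tool_rot: [0.705, -0.053, 0.705, 0.053]
force: [0.1, 0.9, 0.5]
grip_width: 0.0848
```

Run:
```python
from h import *
rel((.585,.20,-.019,98.6))
s=get_state();f=save('wrist','w10.png');np.save('pics/w10pose.npy',np.r_[s['tcp_pos'],s['tool_rot']]);print(s['qpos'])
save('top','top10.png')
```

```text
tcp [0.5854 0.2001 0.1525] jaw yaw 98.63 toolx [-0.0001 -0.     -1.    ] q6 0.043 F [0.05 0.87 0.53] t 23.05 w 0.0848
(0.585, 0.2, -0.019, 98.6) -> [ 0.1715 -0.0001 -0.0004] spin 0.03
[0.1938 0.3953 0.0809 1.2565 0.     0.0433]
```

View pics/w10.png

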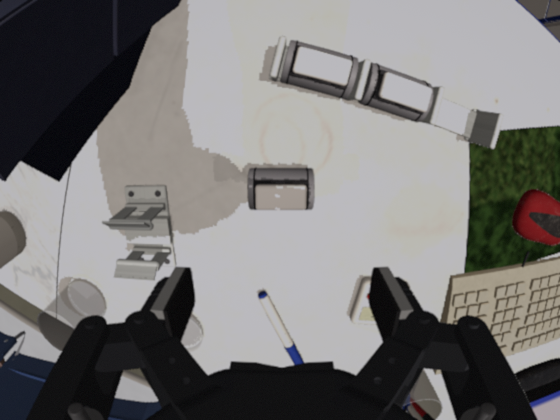

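The wrist view shows the cassette standing upright on the bench at (281,188) and aligned with the jaws, with the clip at (140,230). I'll hover over the clip with the empty hand to measure it well.

Run:
```python
from h import *
rel((.655,.062,.16,98.6))
```

```text
tcp [0.5854 0.2001 0.1526] jaw yaw 98.53 toolx [-0.0001 -0.     -1.    ] q6 0.045 F [ 0.04 -0.24  0.19] t 23.15 w 0.0851
(0.655, 0.062, 0.16, 98.6) -> [-0.0075 -0.1469  0.0483] spin -0.07
```

Call:
{"fn": "apply_moves", "kwargs": {"plan": [[[-0.0075,-0.049,0.016,0],[-0.0075,-0.098,0.032,0],[-0.0075,-0.147,0.048,0],[-0.0075,-0.147,0.048,0],[-0.0075,-0.147,0.048,0],[-0.0075,-0.147,0.048,0]]]}}

```text
t: 23.75
tcp_pos: [0.6545, 0.0626, 0.1601]
tool_rot: [0.705, -0.053, 0.705, 0.053]
force: [0.7, 0.1, 0.1]
grip_width: 0.085
```

Run:
```python
from h import *
s=get_state();f=save('wrist','w11.png');np.save('pics/w11pose.npy',np.r_[s['tcp_pos'],s['tool_rot']]);print(s['tcp_pos'],s['qpos'],s['force'])
cv2.imwrite('pics/w11z.png',cv2.resize(f['pixels'][110:260,200:370,::-1],None,fx=4,fy=4,interpolation=cv2.INTER_CUBIC))
```

```text
[0.6545 0.0626 0.1601] [-0.0324  0.4598  0.2049  1.3164  0.0003 -0.1821] [0.7019 0.0794 0.1191]
```

View pics/w11z.png

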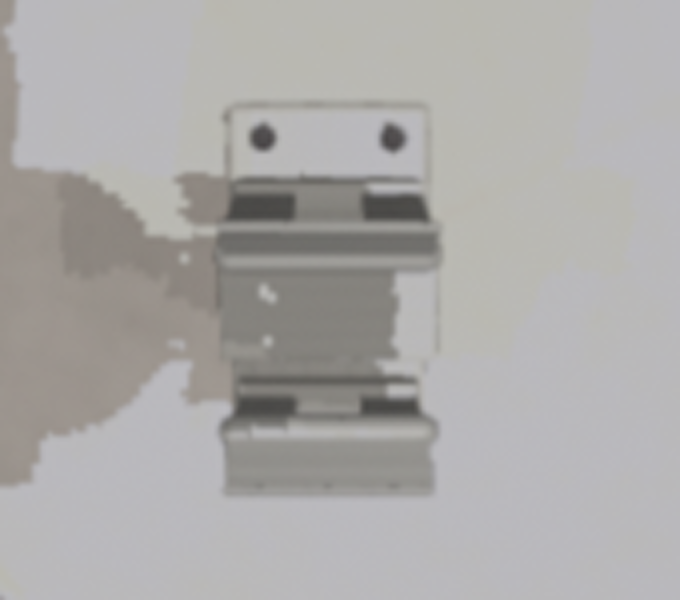

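View pics/w11.png

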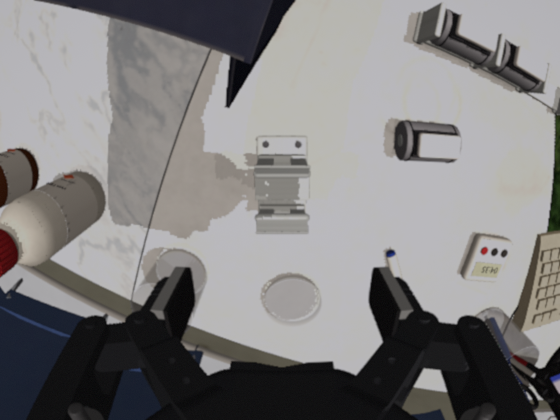

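Run:
```python
from h import *
f=dict(np.load('pics/w11.png.npz'));pose=np.load('pics/w11pose.npy')
q=pose[3:];R=Ro.from_quat([q[1],q[2],q[3],q[0]]).as_matrix()
def T(pts,z):
    uv=np.array(pts)/4+[200-.375,110-.375]; return wcast(f,pose,uv,z)
def show(n,P): print(n,P[:,:2], 'tool(y,z)',((P-pose[:3])@R)[:,1:])
show('base corners',T([(228,104),(428,103)],.006))
show('holes',T([(262,138),(393,138)],.006))
show('leadtops',T([(218,224),(440,224),(224,492),(434,492)],.065))
show('lips',T([(220,264),(440,264),(222,430),(437,430)],.05))
show('seat',T([(218,357),(438,357),(438,272)],.016))
d=toolpts(f)
cols=[]
for v in range(130,236,2): print(v,d[v,275].round(4),d[v,290].round(4))
```

```text
base corners [[0.6121 0.0318]
 [0.6045 0.0805]] tool(y,z) [[-0.0242 -0.0464]
 [ 0.0251 -0.0467]]
holes [[0.6194 0.0413]
 [0.6145 0.0733]] tool(y,z) [[-0.0159 -0.0378]
 [ 0.0165 -0.0378]]
leadtops [[0.6298 0.0364]
 [0.6229 0.0815]
 [0.6889 0.0451]
 [0.682  0.0907]] tool(y,z) [[-0.0222 -0.0283]
 [ 0.0234 -0.0283]
 [-0.0224  0.0314]
 [ 0.0237  0.0314]]
lips [[0.6418 0.0372]
 [0.6346 0.0848]
 [0.6803 0.0425]
 [0.673  0.091 ]] tool(y,z) [[-0.0232 -0.0162]
 [ 0.0249 -0.0162]
 [-0.0237  0.0226]
 [ 0.0253  0.0226]]
seat [[0.6742 0.0382]
 [0.666  0.0928]
 [0.6443 0.0889]] tool(y,z) [[-0.0271  0.0159]
 [ 0.0281  0.0159]
 [ 0.0275 -0.006 ]]
130 [ 0.1606 -0.0062 -0.0513] [ 0.1597  0.0088 -0.0514]
132 [ 0.1591 -0.0062 -0.0494] [ 0.1582  0.0088 -0.0495]
134 [ 0.1574 -0.0061 -0.0476] [ 0.1602  0.0089 -0.0473]
136 [ 0.1526 -0.006  -0.0461] [ 0.1538  0.0087 -0.046 ]
138 [ 0.1533 -0.0061 -0.044 ] [ 0.1532  0.0087 -0.044 ]
140 [ 0.1531 -0.0061 -0.042 ] [ 0.1528  0.0087 -0.0421]
142 [ 0.1545 -0.0061 -0.0399] [ 0.1518  0.0087 -0.0402]
144 [ 0.1529 -0.0061 -0.0381] [ 0.153   0.0087 -0.0381]
146 [ 0.1524 -
[... 1724 characters left out ...]
09  0.0266]
210 [ 0.1464 -0.0063  0.0286] [0.1403 0.0089 0.0264]
212 [ 0.1474 -0.0063  0.0311] [0.1348 0.0087 0.0266]
214 [ 0.1086 -0.0055  0.019 ] [0.1078 0.008  0.0187]
216 [ 0.1067 -0.0055  0.0202] [0.1072 0.008  0.0203]
218 [ 0.1062 -0.0055  0.0219] [0.1057 0.008  0.0217]
220 [ 0.1047 -0.0055  0.0233] [0.1035 0.0079 0.0228]
222 [ 0.1016 -0.0054  0.024 ] [0.102  0.0079 0.0241]
224 [ 0.1005 -0.0054  0.0254] [0.1018 0.0079 0.0259]
226 [ 0.0996 -0.0054  0.0269] [0.0999 0.0079 0.0271]
228 [ 0.0969 -0.0054  0.0278] [0.0983 0.0078 0.0283]
230 [ 0.0973 -0.0054  0.0298] [0.0963 0.0078 0.0294]
232 [ 0.0937 -0.0053  0.0302] [0.0937 0.0077 0.0302]
234 [ 0.1594 -0.0067  0.0611] [0.1598 0.0097 0.0613]
```

The clip's edges run parallel to the image rows, and its centre is at tool offset (0.0005, 0.0013), which puts it at about (0.6557, 0.0633) in the world. Now I'll measure the cassette from the earlier picture.

Run:
```python
from h import *
f=dict(np.load('pics/w10.png.npz'));pose=np.load('pics/w10pose.npy');d=toolpts(f)
h=pose[2]-d[...,0]
m=((h>.05)&(h<.06)&(abs(d[...,1])<.05)&(abs(d[...,2])<.05)).astype(np.uint8);m=cv2.medianBlur(m,3)
P=d[m>0]; r=cv2.minAreaRect(P[:,1:].astype(np.float32)); print(m.sum(),r,P.mean(0))
m=((h>.02)&(h<.06)&(abs(d[...,1])<.06)&(abs(d[...,2])<.06)).astype(np.uint8);m=cv2.medianBlur(m,3)
P=d[m>0]; r=cv2.minAreaRect(P[:,1:].astype(np.float32)); print(m.sum(),r,P.mean(0))
for v in range(160,216,3): print(v,d[v,270].round(4),d[v,295].round(4))
rel((.5854,.2001,.1,98.6))
```

```text
1272 ((-0.0004586353898048401, 0.00013822782784700394), (0.0217762254178524, 0.044155608862638474), 89.71430969238281) [nan nan nan]
2791 ((-0.0006025917828083038, -0.000133441761136055), (0.03826317563652992, 0.06002504378557205), 89.59866333007812) [nan nan nan]
160 [ 0.151  -0.011  -0.0223] [ 0.1513  0.0137 -0.0223]
163 [ 0.1509 -0.0111 -0.0193] [ 0.1511  0.0138 -0.0193]
166 [ 0.1508 -0.0111 -0.0162] [ 0.1512  0.0138 -0.0162]
169 [ 0.1276 -0.0103 -0.0183] [ 0.1269  0.0128 -0.0184]
172 [ 0.1202 -0.0101 -0.0171] [ 0.1199  0.0125 -0.0172]
175 [ 0.1179 -0.01   -0.0149] [ 0.1177  0.0124 -0.0149]
178 [ 0.1147 -0.0099 -0.0129] [ 0.115   0.0124 -0.0128]
181 [ 0.1106 -0.0098 -0.0112] [ 0.1088  0.0121 -0.0117]
184 [ 0.1042 -0.0096 -0.0102] [ 0.1029  0.0119 -0.0105]
187 [ 0.0984 -0.0094 -0.0091] [ 0.0979  0.0117 -0.0093]
190 [ 0.0973 -0.0094 -0.0068] [ 0.098   0.0117 -0.0066]
193 [ 0.099  -0.0095 -0.0036] [ 0.0982  0.0118 -0.0039]
196 [ 0.0974 -0.0094 -0.0015] [ 0.0981  0.0118 -0.0012]
199 [ 0.0987 -0.0095  0.0016] [0.0978 0.0118 0.0013]
202 [ 0.0971 -0.0095  0.0038] [0.0979 0.0119 0.004 ]
205 [ 0.0988 -0.0096  0.0071] [0.0984 0.0119 0.007 ]
208 [ 0.0989 -0.0096  0.0099] [0.0986 0.012  0.0098]
211 [ 0.1523 -0.0116  0.0318] [0.1521 0.0144 0.0317]
214 [ 0.1507 -0.0116  0.0345] [0.1512 0.0144 0.0347]
tcp [0.6544 0.063  0.1603] jaw yaw 98.64 toolx [-0.0003  0.0003 -1.    ] q6 -0.182 F [ 0.49 -0.38 -0.05] t 23.8 w 0.0849
(0.5854, 0.2001, 0.1, 98.6) -> [ 0.0603  0.1458 -0.0476] spin 0.04
```

Call:
{"fn": "apply_moves", "kwargs": {"plan": [[[0,0.049,-0.016,0],[0,0.098,-0.032,0],[0,0.1453,-0.0475,0],[0.02,0.1453,-0.0475,0],[0.06,0.1453,-0.0475,0],[0.06,0.1453,-0.0475,0],[0.06,0.1453,-0.0475,0]]]}}

```text
t: 24.5
tcp_pos: [0.5854, 0.1994, 0.1008]
tool_rot: [0.705, -0.054, 0.705, 0.054]
force: [0.8, 0.6, 1.2]
grip_width: 0.0852
```

Run:
```python
from h import *
rel((.5854,.2001,-.016,98.6))
```

```text
tcp [0.5854 0.1994 0.1008] jaw yaw 98.68 toolx [-0.001  -0.0001 -1.    ] q6 0.041 F [0.79 0.59 1.16] t 24.5 w 0.0852
(0.5854, 0.2001, -0.016, 98.6) -> [0.1168 0.0007 0.0002] spin 0.08
```

Call:
{"fn": "apply_moves", "kwargs": {"plan": [[[0.04,0.0003,0,0],[0.08,0.0003,0,0],[0.11,0.0003,0,0],[0.1165,0.0003,0,0],[0.1165,0.0003,0,0],[0.1165,0.0003,0,0]]]}}

```text
t: 25.1
tcp_pos: [0.5877, 0.1991, -0.0139]
tool_rot: [0.706, -0.053, 0.704, 0.053]
force: [0.7, -0.4, 1.0]
grip_width: 0.0853
```

Call:
{"fn": "apply_moves", "kwargs": {"plan": [[[0,0,0,0],[0,0,0,0],[0,0,0,0],[0,0,0,0],[0,0,0,0],[0,0,0,0]]], "hand": 0.04, "force": 80}}

```text
t: 25.7
tcp_pos: [0.5873, 0.1991, -0.0142]
tool_rot: [0.706, -0.053, 0.704, 0.053]
force: [-0.6, -0.8, 7.6]
grip_width: 0.0584
```

Run:
```python
from h import *
f=fav(2,'side'); rel()
im=f['pixels'][120:300,170:370,::-1]; save('wrist','w12.png')
cv2.imwrite('pics/g4.png',np.hstack([cv2.resize(im,None,fx=2.2,fy=2.2),cv2.resize(cv2.imread('pics/w12.png'),(352,396))]))
```

```text
F [-0.8485 -0.3954  8.3192] sd [0.2397 0.4044 0.6783] p [ 0.5873  0.1991 -0.0142]
tcp [ 0.5873  0.1991 -0.0142] jaw yaw 98.61 toolx [ 0.0032  0.0006 -1.    ] q6 0.041 F [-0.59  0.11  8.33] t 25.8 w 0.0588
```

View pics/g4.png

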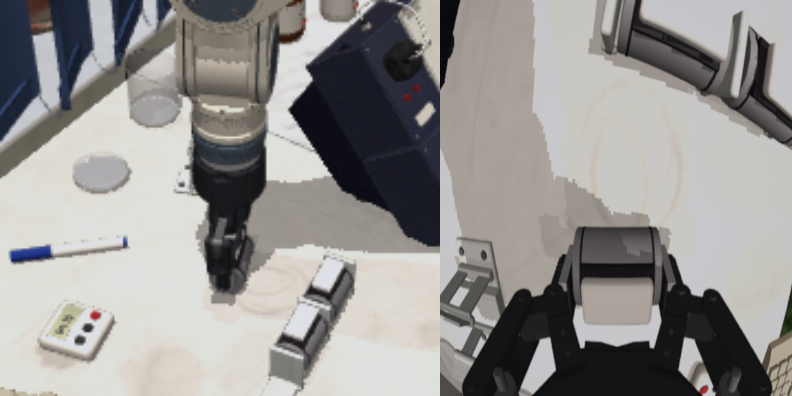

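Call:
{"fn": "apply_moves", "kwargs": {"plan": [[[-0.02,0,0,0],[-0.06,0,0,0],[-0.1,0,0,0],[-0.12,0,0,0],[-0.12,0,0,0],[-0.12,0,0,0]]]}}

```text
t: 26.45
tcp_pos: [0.586, 0.1988, 0.1038]
tool_rot: [0.705, -0.053, 0.705, 0.053]
force: [-0.6, 0.0, -1.6]
grip_width: 0.0589
```

Run:
```python
from h import *
f=save('wrist','w13.png');d=toolpts(f)
rel((.6557,.0633,.105,98.6))
for v in range(220,350,5): print(v,d[v,260].round(4),d[v,282].round(4),d[v,304].round(4))
m=((abs(d[...,0]+.068)<.005)&(abs(d[...,1])<.024)&(abs(d[...,2])<.03)).astype(np.uint8);m=cv2.medianBlur(m,3)
P=d[m>0];P=P[~np.isnan(P[:,0])];print(len(P),cv2.minAreaRect(P[:,1:].astype(np.float32)),P.mean(0))
A=np.c_[P[:,1:],np.ones(len(P))];print(np.linalg.lstsq(A,P[:,0],rcond=None)[0])
```

```text
tcp [0.5855 0.1987 0.1028] jaw yaw 98.61 toolx [-0.0013 -0.0002 -1.    ] q6 0.041 F [-0.88 -0.82 -1.91] t 26.5 w 0.059
(0.6557, 0.0633, 0.105, 98.6) -> [-0.0022 -0.1444  0.0491] spin 0.01
220 [ 0.1037 -0.0189  0.0229] [0.1044 0.0008 0.0231] [0.1019 0.0203 0.0222]
225 [ 0.1032 -0.0189  0.0275] [0.1042 0.0008 0.0279] [0.1036 0.0205 0.0277]
230 [ 0.1025 -0.019   0.0321] [0.1045 0.0008 0.0329] [0.1034 0.0207 0.0324]
235 [ 0.1043 -0.0192  0.0378] [0.1021 0.0008 0.0368] [0.103  0.0208 0.0372]
240 [-0.0291 -0.0097 -0.0191] [-0.0297  0.0005 -0.0193] [-0.0291  0.0107 -0.019 ]
245 [-0.0374 -0.0092 -0.0205] [-0.0373  0.0005 -0.0204] [-0.0377  0.0101 -0.0206]
250 [-0.0419 -0.0089 -0.0203] [-0.0408  0.0005 -0.0197] [-0.0414  0.0099 -0.02  ]
255 [-0.0447 -0.0088 -0.0193] [-0.0443  0.0005 -0.0191] [-0.0444  0.0097 -0.0191]
260 [-0.0461 -0.0088 -0.0176] [-0.0465  0.0005 -0.0179] [-0.0473  0.0096 -0.0183]
265 [-0.0494 -0.0086 -0.0171] [-0.0481  0.0004 -0.0164] [-0.0478  0.0096 -0.0162]
270 [-0.0509 -0.0085 -0.0156] [-0.0499  0.0004 -0.0151] [-0.0511  0.0094 -0.0157]
275 [-0.0523 -0.0085 -0.014 ] [-0.
[... 660 characters left out ...]
  0.0004 -0.0066] [-0.0687  0.0087 -0.006 ]
320 [-0.0695 -0.0078 -0.0043] [-0.0696  0.0004 -0.0044] [-0.0684  0.0088 -0.0034]
325 [-0.0693 -0.0079 -0.0016] [-0.0679  0.0004 -0.0005] [-0.0682  0.0089 -0.0007]
330 [-0.0694 -0.008   0.0009] [-0.068   0.0004  0.002 ] [-0.0681  0.009   0.002 ]
335 [-0.069  -0.0082  0.0039] [-0.0683  0.0004  0.0044] [-0.0691  0.009   0.0038]
340 [-0.0694 -0.0082  0.0062] [-0.0692  0.0004  0.0063] [-0.0678  0.0093  0.0077]
345 [ 0.1033 -0.0234  0.1724] [0.103  0.001  0.1718] [0.1033 0.0254 0.1724]
5422 ((0.0002841763198375702, -0.0008951378986239433), (0.023285923525691032, 0.04437136650085449), 89.49641418457031) [-0.0683  0.0002 -0.0033]
[-0.0006 -0.0921 -0.0686]
```

View pics/w13.png

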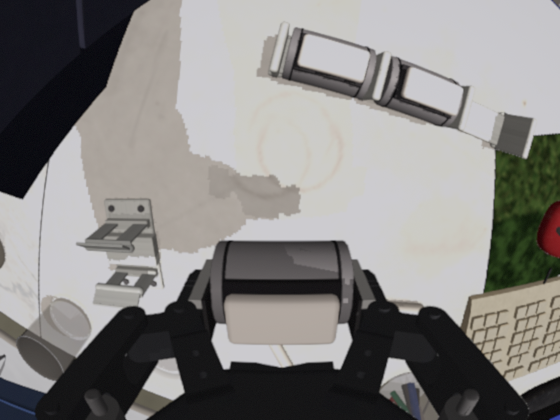

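The cassette is level in the hand, with its shoe centred within 0.5 mm. I'll move it over the clip.

Call:
{"fn": "apply_moves", "kwargs": {"plan": [[[0,-0.045,0.0154,0],[0,-0.09,0.0308,0],[0,-0.135,0.0462,0],[0,-0.1447,0.0495,0],[0,-0.1447,0.0495,0],[0,-0.1447,0.0495,0]]]}}

```text
t: 27.1
tcp_pos: [0.6558, 0.0637, 0.1025]
tool_rot: [0.704, -0.053, 0.706, 0.053]
force: [0.3, 0.5, -2.1]
grip_width: 0.0585
```

Run:
```python
from h import *
f=save('wrist','w14.png')
rel((.6561,.0631,.06,98.6))
```

```text
tcp [0.6558 0.0643 0.1029] jaw yaw 98.65 toolx [-0.0018  0.0004 -1.    ] q6 -0.181 F [-0.54 -0.01 -1.66] t 27.15 w 0.0584
(0.6561, 0.0631, 0.06, 98.6) -> [ 0.0429 -0.0013  0.0002] spin 0.05
```

View pics/w14.png

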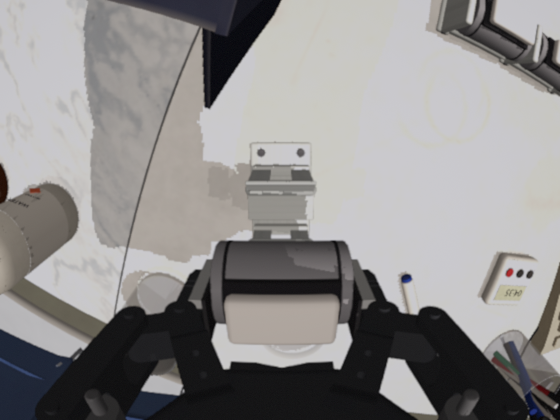

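Call:
{"fn": "apply_moves", "kwargs": {"plan": [[[0.02,-0.0008,0.0002,0],[0.04,-0.0008,0.0002,0],[0.048,-0.0008,0.0002,0],[0.048,-0.0008,0.0002,0],[0.048,-0.0008,0.0002,0]]]}}

```text
t: 27.65
tcp_pos: [0.6571, 0.0631, 0.0565]
tool_rot: [0.705, -0.053, 0.705, 0.053]
force: [-0.2, -0.0, -1.5]
grip_width: 0.0589
```

Run:
```python
from h import *
f=save('wrist','w15.png')
rel((.6561,.0631,.03,98.6))
g=grab_frame('side');im=g['pixels'][100:250,180:350,::-1]
cv2.imwrite('pics/g5.png',np.hstack([cv2.resize(im,None,fx=2.6,fy=2.6),cv2.resize(cv2.imread('pics/w15.png')[120:400,180:400],(306,390))]))
```

```text
tcp [0.6574 0.063  0.0568] jaw yaw 98.65 toolx [ 0.0013  0.     -1.    ] q6 -0.182 F [-0.25 -0.47 -2.  ] t 27.7 w 0.0589
(0.6561, 0.0631, 0.03, 98.6) -> [ 0.0268  0.0003 -0.0013] spin 0.05
```

View pics/g5.png

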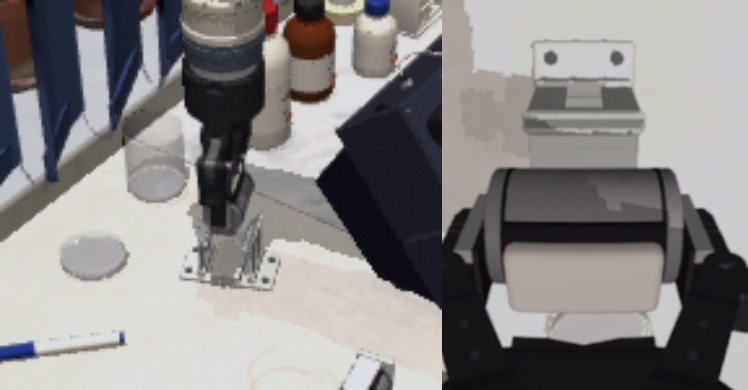

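Call:
{"fn": "apply_moves", "kwargs": {"plan": [[[0.015,0,-0.001,0],[0.025,0,-0.0012,0],[0.028,0,-0.0012,0],[0.028,0,-0.0012,0],[0.028,0,-0.0012,0]]], "force": 100}}

```text
t: 28.25
tcp_pos: [0.656, 0.0622, 0.0282]
tool_rot: [0.705, -0.053, 0.705, 0.053]
force: [-0.2, 0.3, -1.3]
grip_width: 0.0583
```

Call:
{"fn": "apply_moves", "kwargs": {"plan": [[[0.003,0,0,0],[0.003,0,0,0],[0.006,0,0,0],[0.006,0,0,0]]]}}

```text
t: 28.65
tcp_pos: [0.6568, 0.0622, 0.0226]
tool_rot: [0.706, -0.053, 0.704, 0.053]
force: [3.0, -0.2, 2.9]
grip_width: 0.0588
```

Call:
{"fn": "apply_moves", "kwargs": {"plan": [[[0.002,0,0.0005,0],[0.004,0,0.0005,0],[0.004,0,0.0005,0]]]}}

```text
t: 28.95
tcp_pos: [0.6572, 0.0622, 0.0192]
tool_rot: [0.706, -0.053, 0.704, 0.053]
force: [-0.2, -0.6, 8.7]
grip_width: 0.0587
```

Call:
{"fn": "apply_moves", "kwargs": {"plan": [[[0.002,0,0,0],[0.004,0,0,0],[0.004,0,0,0]]]}}

```text
t: 29.25
tcp_pos: [0.6571, 0.0622, 0.015]
tool_rot: [0.706, -0.053, 0.704, 0.053]
force: [0.6, 0.0, 8.2]
grip_width: 0.0583
```

Force peaked near 9 N and is symmetric, which is what the lips at the widest part should give. Continuing down.

Call:
{"fn": "apply_moves", "kwargs": {"plan": [[[0.002,0,0,0],[0.004,0,0,0],[0.004,0,0,0]]]}}

```text
t: 29.55
tcp_pos: [0.6568, 0.0622, 0.0104]
tool_rot: [0.706, -0.053, 0.705, 0.053]
force: [2.9, -0.7, 3.8]
grip_width: 0.0585
```

Call:
{"fn": "apply_moves", "kwargs": {"plan": [[[0.002,0,0,0],[0.004,0,0,0],[0.004,0,0,0]]]}}

```text
t: 29.85
tcp_pos: [0.6563, 0.0623, 0.0051]
tool_rot: [0.705, -0.053, 0.705, 0.053]
force: [3.2, 0.9, -3.3]
grip_width: 0.0582
```

Call:
{"fn": "apply_moves", "kwargs": {"plan": [[[0.002,0,0,0],[0.004,0,0,0],[0.004,0,0,0]]]}}

```text
t: 30.15
tcp_pos: [0.6563, 0.0624, 0.002]
tool_rot: [0.705, -0.053, 0.705, 0.053]
force: [0.9, 0.1, 3.3]
grip_width: 0.0587
```

Call:
{"fn": "apply_moves", "kwargs": {"plan": [[[0.002,0,0,0],[0.002,0,0,0],[0.002,0,0,0]]]}}

```text
t: 30.45
tcp_pos: [0.6564, 0.0624, 0.0019]
tool_rot: [0.706, -0.053, 0.705, 0.053]
force: [-4.7, 0.0, 19.2]
grip_width: 0.0585
```

Run:
```python
from h import *
fav(3)
```

```text
F [-4.6185 -0.087  19.1303] sd [0.1195 0.3106 0.0876] p [0.6564 0.0624 0.0019]
```

It is seated: z stops at 0.0019 while the force rises to 19 N. I'll release and retreat.

Call:
{"fn": "apply_moves", "kwargs": {"plan": [[[-0.002,0,0,0],[-0.002,0,0,0],[-0.002,0,0,0],[-0.002,0,0,0],[-0.002,0,0,0],[-0.002,0,0,0]]], "hand": 0.085, "force": 40}}

```text
t: 31.2
tcp_pos: [0.6562, 0.0623, 0.0015]
tool_rot: [0.705, -0.053, 0.705, 0.053]
force: [-0.6, 0.1, -0.4]
grip_width: 0.0852
```

Call:
{"fn": "apply_moves", "kwargs": {"plan": [[[-0.03,0,0,0],[-0.08,0,0,0],[-0.13,0,0,0],[-0.16,0,0,0],[-0.16,0,0,0],[-0.16,0,0,0]]]}}

```text
t: 31.8
tcp_pos: [0.6565, 0.0623, 0.1621]
tool_rot: [0.706, -0.053, 0.705, 0.053]
force: [-0.5, -0.6, -0.9]
grip_width: 0.0847
```

Run:
```python
from h import *
s=get_state();pose=np.r_[s['tcp_pos'],s['tool_rot']];print(s['tcp_pos'],s['force'])
f=save('wrist','w16.png');d=toolpts(f);h=pose[2]-d[...,0]
m=((h>.062)&(h<.08)&(abs(d[...,1])<.05)&(abs(d[...,2])<.018)).astype(np.uint8);m=cv2.medianBlur(m,3)
P=d[m>0];P=P[~np.isnan(P[:,0])];print(len(P),cv2.minAreaRect(P[:,1:].astype(np.float32)))
hh=pose[2]-P[:,0];k=hh>.0665;A=np.c_[P[k][:,1:],np.ones(k.sum())];print('shoe h',np.median(hh[k]),np.linalg.lstsq(A,hh[k],rcond=None)[0])
cv2.imwrite('pics/w16z.png',cv2.resize(f['pixels'][90:260,180:380,::-1],None,fx=3.5,fy=3.5,interpolation=cv2.INTER_CUBIC))
g=save('side','side16.png')
```

```text
[0.6565 0.0623 0.1621] [-0.526  -0.6191 -0.925 ]
1342 ((0.0006063710898160934, -0.0011115632951259613), (0.021823907271027565, 0.04392866790294647), 89.61839294433594)
shoe h 0.07045978767144037 [0.0015 0.0199 0.0704]
```

View pics/w16z.png

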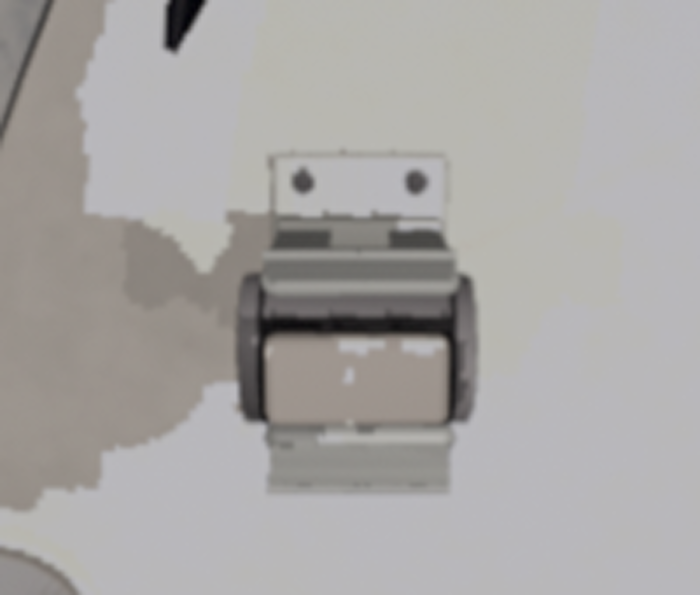

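View pics/side16.png

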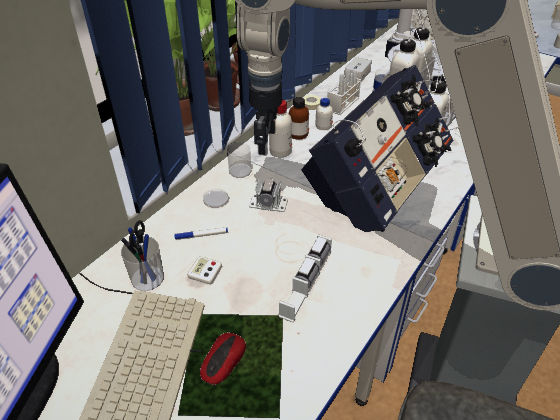

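The wrist view shows both lips over the barrel and the shoe top level at 70.4 mm, where 70 is nominal. The shoe is centred within about 0.5 mm, both flat ends stand out, and the hand is clear. The side view shows the clip cassette at (268,193), the two others in the rack at (306,266) and (319,245), and the bystanders where they were.

Run:
```python
from h import *
print(hand_in())
```

```text
the job is handed in; nothing more can be done
None
```

The medium cassette is pressed into the clip, shoe up and fully seated, and the job was handed in at about 32 s of the 69 s allowed. The hand-in gave no verdict.

- **Finding the medium spring:**

| Bay | Force at depth | Slope | Spring |
|---|---|---|---|
| Right (y≈0.215) | 2.3 N at about 4.7 mm | about 0.5 N/mm | light |
| Middle | 14.7 N at about 4.7 mm | about 3.0 N/mm | heavy |
| Left (y≈0.358) | 7.3 N at about 5.5 mm | 1.3 N/mm | medium |

- **Moving it:** I lifted the left cassette across its round sides, set it on the open bench and let go. I then regripped it by the flat ends and pressed it into the clip. The force peaked at about 9 N, slightly under the 10 to 20 N you gave. It then dropped as the lips snapped over, and the cassette stopped firmly on the seat at 19 N.
- **Last checks:** After release the shoe top is level at 70.4 mm (70 nominal), centred within about 0.5 mm, and both lips are over the barrel. The other two cassettes are still in the rack, the surrounding things look unmoved, and the hand is clear.
- **What disagreed:** The real fingertips sit about 24 mm behind the reported TCP. My first attempt to press a shoe therefore met only air, and I corrected for the offset using the wrist depth image and the force reading. The first grip on the medium cassette was also about 4 mm too high, so I regripped it lower before lifting.

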